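# Load the clip mixer, log the run and start it

### The job

Snap every sample tube that lies on the bench pad into the spring clips of the tube mixer, one tube to a place in any free places, each fully home in both of its clips and let go. Then log the run: pick up the hand scanner and hold it steady for a good second and a half with its window facing the barcode label on the front of the motor head squarely, about 10 cm away. After that lay the scanner back on the middle of its charging pad, lengthways and right side up, and switch the mixer on at the rocker; leave the glassware and bottles standing round about where they are.

Things in the scene. Friction and masses are not known exactly. Their poses are not given: they have to be found in the camera images.
- tube_red: clear sample tube with a red screw cap, lying on the pale blue bench pad (2 mm thick), or absent (None). Body 17 mm in diameter, square cap 22 mm wide, 120 mm long, 30 g. Origin on its axis in the middle of the plain body; x along the tube to the cap: round closed end at x = -58 mm, cap from x = 43 to 62 mm. May be rolled to any angle about x
- tube_blue: clear sample tube with a blue screw cap, lying on the pale blue bench pad (2 mm thick), or absent (None). Body 17 mm in diameter, square cap 22 mm wide, 120 mm long, 30 g. Origin on its axis in the middle of the plain body; x along the tube to the cap: round closed end at x = -58 mm, cap from x = 43 to 62 mm. May be rolled to any angle about x
- tube_yellow: clear sample tube with a yellow screw cap, lying on the pale blue bench pad (2 mm thick), or absent (None). Body 17 mm in diameter, square cap 22 mm wide, 120 mm long, 30 g. Origin on its axis in the middle of the plain body; x along the tube to the cap: round closed end at x = -58 mm, cap from x = 43 to 62 mm. May be rolled to any angle about x
- tube_green: clear sample tube with a green screw cap, lying on the pale blue bench pad (2 mm thick), or absent (None). Body 17 mm in diameter, square cap 22 mm wide, 120 mm long, 30 g. Origin on its axis in the middle of the plain body; x along the tube to the cap: round closed end at x = -58 mm, cap from x = 43 to 62 mm. May be rolled to any angle about x
- mixer: white tube mixer, fixed, brake on. Origin on the bench under the middle of its base (150 mm deep, y = -178 to 150 mm, 14 mm high); x to its back, y to its left, z up. Motor head at the right: x = -55 to 55, y = -178 to -108 mm, 125 mm high. From it a frame reaches to y = 147 mm: two rails along y at x = -34 and 34 mm (14 mm wide, top z = 94 mm) with the clips, open between them down to the base
- place1 (a point): clip place 1, the leftmost: axis of a tube when home, 112 mm over the bench. Axes as the mixer's: tube along x, either way round. Its two C-shaped spring clips (10 mm wide) stand 34 mm before and behind this point. Lips 13 mm apart, flared to 22 mm apart 12 mm above it. Pressed straight down on its middle with 5 to 20 N, the tube spreads the sprung arms and snaps in
- place2 (a point): clip place 2, second from the left: axis of a tube when home, 112 mm over the bench. Axes as the mixer's: tube along x, either way round. Its two C-shaped spring clips (10 mm wide) stand 34 mm before and behind this point. Lips 13 mm apart, flared to 22 mm apart 12 mm above it. Pressed straight down on its middle with 5 to 20 N, the tube spreads the sprung arms and snaps in
- place3 (a point): clip place 3, third from the left: axis of a tube when home, 112 mm over the bench. Axes as the mixer's: tube along x, either way round. Its two C-shaped spring clips (10 mm wide) stand 34 mm before and behind this point. Lips 13 mm apart, flared to 22 mm apart 12 mm above it. Pressed straight down on its middle with 5 to 20 N, the tube spreads the sprung arms and snaps in
- place4 (a point): clip place 4, the rightmost, beside the motor head: axis of a tube when home, 112 mm over the bench. Axes as the mixer's: tube along x, either way round. Its two C-shaped spring clips (10 mm wide) stand 34 mm before and behind this point. Lips 13 mm apart, flared to 22 mm apart 12 mm above it. Pressed straight down on its middle with 5 to 20 N, the tube spreads the sprung arms and snaps in
- scanner: grey and blue hand barcode scanner with a black nose and an orange button on top, 110 mm long (x), 46 mm wide (y), 36 mm high, 140 g, lying on its charging pad. Origin at the centre of its underside; x points where it looks, z up. It reads by itself when it is aimed
- scan_window (a point): middle of the dark red window in the scanner's nose, 55 mm ahead of its origin and 18 mm above its underside; same axes as the scanner, it looks along +x
- label (a point): middle of the white barcode label (56 mm wide, 36 mm high) on the front face of the mixer's motor head, 50 mm above the bench; same axes as the mixer, the label faces along -x
- charging_pad: flat white charging pad with a black rubber top, fixed on the bench, 136 mm (x) by 80 mm (y), 10 mm high. Origin at the centre of its underside, x along its length
- rocker (a joint): green rocker switch on top of the motor head, hinge angle in rad: 0 off (the half towards the robot stands up), 0.34 on (that half is pressed down to its stop). It stays where it is left and needs 2 to 4 N
- rocker_press (a point): point on the top face of the rocker's half towards the robot, 18 mm before its hinge, where it is to be pressed straight down; it sinks 6 mm. The rocker is 50 mm long (along the mixer's x) and 24 mm wide; its top stands 11 to 19 mm above the motor head
- flask: 100 ml conical flask with pale blue contents, 105 mm high, bystander; origin at the centre of its underside
- dropper_bottle: brown reagent bottle, 76 mm high, bystander; origin at the centre of its underside
- vial_stray: vial with a black cap, 56 mm high, bystander; origin at the centre of its underside
- beaker: glass beaker, 90 mm high, bystander; origin at the centre of its underside
There are look-alikes about, which are no part of the job. Several things look just like the charging_pad: the one meant starts farthest to the robot's left. What is shaped like the tube_green but black is not meant.

How it is judged:
By the outcome, as a careful person would: the job done as asked, in the order asked, and still so for the second after the job is handed in, with the robot touching nothing.
Of tube_red, tube_blue, tube_yellow, tube_green only 3 to 4 are there at a start; the rules pass over those that are not, and their reading is None.
At some moment in a run one of tube_red, tube_blue, tube_yellow, tube_green may be knocked a few centimetres aside while the robot is not near it.
Once in a run the grip may slacken for a moment while it holds something.
It also fails if it takes over 184 s, if anything falls off the work surface, if the arm or the gripper's body presses on something with over 40 N, if the wrist force passes 120 N, or if a joint passes its speed limit or range.

### The arm

A 7-joint arm with a two-finger parallel gripper is mounted at the origin on a cart in front of the work surface, level with it; the furniture and walls round the work are solid. World frame = base frame: x ahead of the robot, y to its left, z up, the work surface at z = 0. Lengths are in m, angles in rad, forces in N, time in s.
With the tool pointing down it reaches from about 0.4 to 0.925 m from the base axis. Payload 4.1 kg.
Tool frame: the origin (TCP) lies on the mounting face of the last link; the fingertips stand 173 mm ahead of it and the grasp point (between the pads) lies 155 mm ahead of it (robot.pinch_z is the distance from the TCP to the grasp point, in m); z points along the fingers, y is the line along which they close (so a half turn about z gives the same grasp; the last joint's range is limited). The gripper opens to 85 mm and grips with 20 to 120 N. Pads are 22 mm wide; open, the fingers measure 114 mm over their backs; the gripper's body (76 mm by 85 mm) begins 54 mm behind the grasp point. The pads swing forward as they close: fully open they stand 13 mm farther back than shut.
Start: joints at [1.044, 0.398, 0.045, 1.537, -0.019, 1.207, -0.051], TCP at [0.27, -0.591, 0.405] pointing down, gripper open.
Joint ranges: [-2.82, 2.82], [-0.49, 2.23], [-1.37, 1.46], [0, 2.46], [-1.36, 4.5], [0.23, 2], [-2.94, 2.94]. Speed limits (rad/s): [2.57, 2.57, 3.14, 3.14, 3.14, 3.14, 3.14].

### API

Orientations are given as a unit quaternion [x, y, z, w].
In Python, from rig import robot gives the robot as it stands.
- The arm moves only by the tool play_rows, never from a script. Its argument "series" is a list that holds one entry, the list of rows, each a list of 7 numbers: the shift along the tool's x, y, z each as a share of 25 mm, from -1 to 1, then the turn, a rotation vector about the tool's x, y, z each as a share of 6 degrees, from -1 to 1, then the closure, from -1 (fully open) to 1 (shut), so that 0 is half open. A call has 1 to 5 rows; each row shifts and turns the commanded pose from where the row before left it, along the tool's axes as they then stand; what a row does not reach is not made up. A row lasts 1/10 s, in which the tool goes at most 50 mm and 8.59 degrees, less where a joint would pass 70% of its speed; a pose out of reach is approached as far as the arm can. A call with a number of a shift or a turn outside -1 to 1 is refused whole. A call with a gripper value outside its range is refused whole. The fingers move at their own pace and stop on an object; the grip force is fixed at half the most. Time passes only in rows, so rows that do not move let the fingers close. It gives the time, the measured TCP pose, the force, the opening and the grip force at its end, in the units of the state.
- robot.read_state(): the state, without advancing time (a new reading comes with each control period).
- robot.grab_frame(name): name is "scene" or "top" or "wrist"; returns the picture (400x640x3 uint8, red, green, blue); there is no depth.
- robot.calibration(name): a dict with "intrinsics" (3x3 intrinsics, pixels), "distortion" ([k1, k2, p1, p2, k3] as OpenCV has them; the pictures are not rectified), "extrinsics" (4x4, takes a point from camera to world coordinates). Camera axes: x right, y up, looking along -z (the intrinsics and any distortion apply to the point x, -y, -z); pixel columns grow to the right and rows downward; lengths in m; the calibration is good to about 2 mm. A picture is of the moment at which its call begins: read the wrist's pose just before it. calibration takes no time and is no camera call; for the wrist camera it gives the pose at the moment of the call.
- robot.hand_in(): hands the job in; it is judged then, once.
The state is a dict: "time": time; "q": joint angles; "qd": joint speeds; "effort": joint torques, N m; "tool_pos": TCP position; "orientation": TCP orientation; "ft_force": force on the tool from outside, world axes, zero at the start; "torque": the same for the moment, N m; "opening": finger opening in m; "grip_force": force on a finger pad.
Only numpy, scipy, OpenCV 4.12 (cv2) and the standard library are available. Lean on these libraries where they do the work, as an engineer would, in place of code of your own. Each camera call takes 0.05 s, during which the arm holds its last target. There are 200 camera calls.

## Working session

There is one attempt and no reset: what is moved stays moved. The work goes in short steps, Python scripts to look and compute and a tool call to move; the robot and the scene stay as the last step left them, time stands still between calls to the robot, and variables do not carry over. Pictures are saved under pics/ and viewed, at most 14 in all, crops included, and the job is handed in when it is done.

Besides the shell and the picture viewer there is one more tool, called after "Call:" as a command line: name --argument value ..., lists and objects as JSON in quotes. play_rows: Moves the arm, as the interface text tells. Shift numbers are shares of 25 mm and turn numbers shares of 6 degrees, none past 1 either way. Its arguments: {"type":"object","properties":{"series":{"type":"array"}},"required":["series"]}

```bash
ls; mkdir -p pics; python3 - <<'E'
from rig import robot
import cv2,numpy as np
s=robot.read_state();print(s)
for n in("scene","top"):
    c=robot.calibration(n);print(n,np.round(c["intrinsics"],1).tolist(),np.round(c["distortion"],3),np.round(c["extrinsics"],3).tolist())
    cv2.imwrite(f"pics/{n}0.png",cv2.cvtColor(robot.grab_frame(n),cv2.COLOR_RGB2BGR))
E
```

```text
pics
{'time': 0.0, 'q': array([ 1.04400667,  0.3991772 ,  0.04501148,  1.53791245, -0.01869889,
        1.20692653, -0.05068691]), 'qd': array([ 1.40030325e-03, -3.53443516e-04,  7.37889048e-05, -2.34822928e-04,
       -7.08745630e-06, -1.34657202e-04, -4.22337488e-05]), 'effort': array([-7.97785697e-05, -4.75119853e+01,  1.36492018e+00, -2.54217303e+01,
        1.16304032e-02,  9.73876391e-03, -4.39735757e-06]), 'tool_pos': array([ 0.26957979, -0.59111653,  0.40365782]), 'orientation': array([ 9.77195634e-01,  2.12338621e-01, -2.75389342e-04, -9.62554615e-04]), 'ft_force': array([-0.00260144,  0.34826919,  1.12817203]), 'torque': array([ 0.02053255,  0.00878329, -0.00491878]), 'grip_force': 0.0, 'opening': 0.08534190523651027}
scene [[393.3, 0.0, 319.1], [0.0, 393.3, 196.6], [0.0, 0.0, 1.0]] [-0.058  0.     0.     0.     0.   ] [[-0.681, 0.346, -0.646, -0.405], [-0.733, -0.323, 0.599, 0.785], [-0.001, 0.881, 0.473, 0.828], [0.0, 0.0, 0.0, 1.0]]
top [[403.8, 0.0, 318.5], [0.0, 403.8, 194.0], [0.0, 0.0, 1.0]] [0.034 0.    0.    0.    0.   ] [[0.017, 0.983, -0.181, 0.325], [-1.0, 0.021, 0.017, -0.087], [0.02, 0.181, 0.983, 1.342], [0.0, 0.0, 0.0, 1.0]]
```

View pics/top0.png

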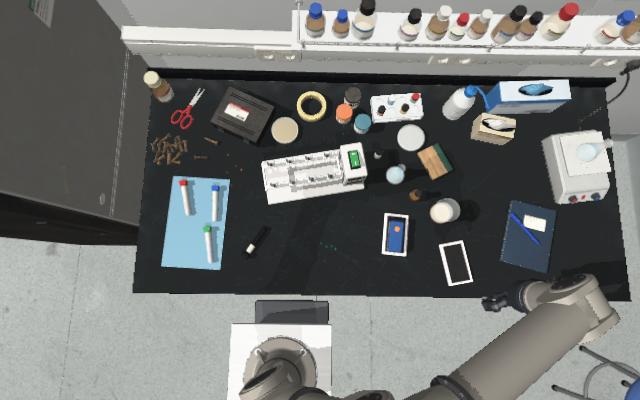

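View pics/scene0.png

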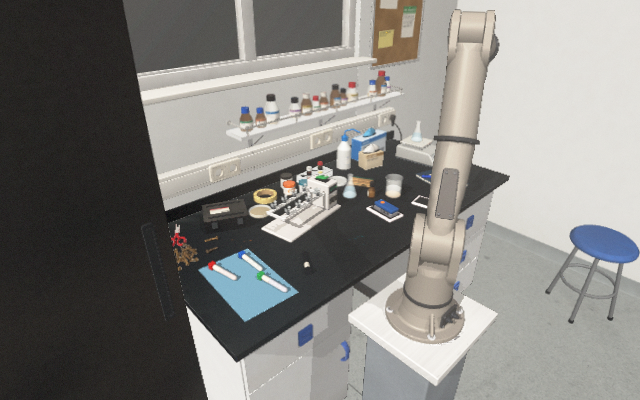

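The top view shows red (186,197), blue (215,203) and green (208,243) tubes on the bench pad. The black-capped look-alike is at (257,240), the mixer at (315,172) with its rocker at (355,158), and the scanner on a charging pad at (396,234). A second pad is at (456,263). There is no yellow tube.

```bash
cat > h.py <<'E'
from rig import robot
import cv2,numpy as np
from scipy.spatial.transform import Rotation as R
def save(n,im): cv2.imwrite(f"pics/{n}.png",cv2.cvtColor(im,cv2.COLOR_RGB2BGR))
def cast(c,px,z):
    px=np.array(px,float).reshape(-1,1,2)
    u=cv2.undistortPoints(px,np.array(c["intrinsics"]),np.array(c["distortion"])).reshape(-1,2)
    E=np.array(c["extrinsics"]); d=np.c_[u[:,0],-u[:,1],-np.ones(len(u))]@E[:3,:3].T
    o=E[:3,3]; return o+d*((z-o[2])/d[:,2])[:,None]
def proj(c,P):
    E=np.linalg.inv(np.array(c["extrinsics"]));p=np.atleast_2d(P)@E[:3,:3].T+E[:3,3]
    p=p*[1,-1,-1]
    return cv2.projectPoints(p,np.zeros(3),np.zeros(3),np.array(c["intrinsics"]),np.array(c["distortion"]))[0].reshape(-1,2)
HUE={'red':[(0,6),(174,180)],'blue':[(108,125)],'green':[(55,85)],'yellow':[(24,34)],'orange':[(8,18)]}
def mask(im,col,s=130,v=70):
    h=cv2.cvtColor(im,cv2.COLOR_RGB2HSV);m=0
    for a,b in HUE[col]: m=m|cv2.inRange(h,(a,s,v),(b,255,255))
    return m
def blobs(m,amin=6):
    n,l,st,ce=cv2.connectedComponentsWithStats(m)
    return [(st[i,4],np.round(ce[i],1).tolist(),st[i,:4].tolist()) for i in range(1,n) if st[i,4]>=amin]
def go(x,y,yaw,tz=None):
    """rows needed: from now to TCP x,y(,z) with tool x axis at yaw (deg, world), tool down"""
    s=robot.read_state();r=R.from_quat(s["orientation"]);p=np.array(s["tool_pos"])
    tz=p[2] if tz is None else tz
    xa=r.apply([1,0,0]);cy=np.degrees(np.arctan2(xa[1],xa[0]))
    c,sn=np.cos(np.radians(yaw)),np.sin(np.radians(yaw))
    T=R.from_matrix(np.array([[c,sn,0],[sn,-c,0],[0,0,-1]]))
    sh=r.inv().apply(np.array([x,y,tz])-p)/.025
    rv=np.degrees((r.inv()*T).as_rotvec())/6
    print("pos",np.round(p,4),"yaw %.1f"%cy,"shift(units, in current tool axes)",np.round(sh,2),"turn",np.round(rv,2),"F",np.round(s["ft_force"],1),"open %.4f grip %.1f t %.1f"%(s["opening"],s["grip_force"],s["time"]))
    sh2=T.inv().apply(np.array([x,y,tz])-p)/.025
    print("   shift in target axes",np.round(sh2,2))
E
python3 - <<'E'
from h import *
im=cv2.cvtColor(cv2.imread("pics/top0.png"),cv2.COLOR_BGR2RGB);c=robot.calibration("top")
for col,z in(('red',.013),('blue',.013),('green',.013),('yellow',.013),('orange',.046)):
    for a,ce,bb in blobs(mask(im,col)):
        if 140<ce[0]<500 and 90<ce[1]<290: 
            zz=.14 if col=='green' and ce[0]>300 else z
            print(col,a,ce,bb,np.round(cast(c,ce,zz)[0],3))
a=cv2.resize(im[135:215,250:380],None,fx=4.5,fy=4.5,interpolation=cv2.INTER_CUBIC)
b=cv2.resize(im[205:295,370:480],None,fx=2,fy=2,interpolation=cv2.INTER_CUBIC)
o=np.zeros((a.shape[0]+b.shape[0],max(a.shape[1],b.shape[1]),3),np.uint8);o[:a.shape[0],:a.shape[1]]=a;o[a.shape[0]:,:b.shape[1]]=b
print(o.shape);save("crop1",o)
E
```

```text
red 39 [415.2, 96.3] [412, 93, 7, 8] [ 0.925 -0.443  0.013]
red 229 [182.9, 117.1] [171, 105, 22, 24] [0.827 0.359 0.013]
red 17 [244.8, 109.1] [241, 107, 9, 5] [0.862 0.15  0.013]
red 32 [182.9, 182.3] [180, 180, 7, 6] [0.599 0.342 0.013]
blue 34 [215.0, 187.5] [212, 185, 7, 6] [0.584 0.235 0.013]
blue 373 [395.5, 236.8] [388, 221, 16, 31] [ 0.431 -0.366  0.013]
green 98 [354.0, 158.6] [349, 151, 11, 16] [ 0.659 -0.215  0.14 ]
green 27 [206.7, 228.7] [204, 227, 7, 5] [0.446 0.253 0.013]
orange 213 [343.9, 111.4] [336, 104, 17, 16] [ 0.85  -0.191  0.046]
orange 43 [413.4, 196.7] [410, 192, 8, 9] [ 0.561 -0.42   0.046]
orange 15 [396.6, 228.6] [395, 227, 4, 4] [ 0.455 -0.363  0.046]
(540, 585, 3)
```

View pics/crop1.png

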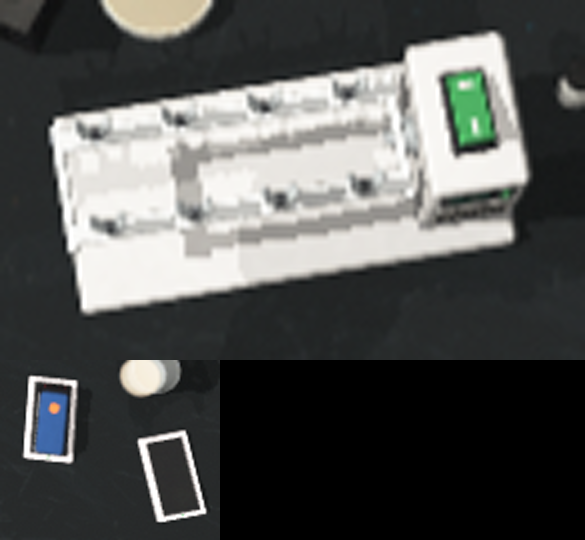

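The crop shows all four clip places free. The clip tips, front and back, are at crop (95,130)/(108,222), (180,116)/(196,210), (266,102)/(280,197) and (346,90)/(363,185). The two charging pads are at image (396,234) and (456,263). The meant one is at (396,234): it is farthest to the robot's left and holds the scanner.

```bash
python3 - <<'E'
from h import *
c=robot.calibration("top")
k=np.array([[95,130],[108,222],[180,116],[196,210],[266,102],[280,197],[346,90],[363,185]])/4.5+[250,135]
P=cast(c,k,.118);print(np.round(P,3).tolist())
d=(P[0::2]-P[1::2]);print(np.round(np.linalg.norm(d,axis=1),3),np.round(np.degrees(np.arctan2(d[:,1],d[:,0])),1))
m=(P[0::2]+P[1::2])/2;e=m[0]-m[3];print(np.round(m,3).tolist(),np.linalg.norm(e)/3,np.degrees(np.arctan2(-e[0],e[1])))
f=cast(c,np.array([[80,312],[514,240],[75,245]])/4.5+[250,135],.014);print(np.round(f,3).tolist())
h=cast(c,np.array([[405,47],[500,33],[527,185],[425,212]])/4.5+[250,135],.125);print(np.round(h,3).tolist())
w=robot.calibration("wrist");s=robot.read_state();r=R.from_quat(s["orientation"])
E=np.array(w["extrinsics"]);print("cam in tool",np.round(r.inv().apply(E[:3,3]-s["tool_pos"]),3),np.round(r.inv().as_matrix()@E[:3,:3],3).tolist(),np.round(w["intrinsics"],0).tolist(),w["distortion"])
go(.53,.27,0)
E
```

```text
[[0.642, 0.041, 0.118], [0.577, 0.03, 0.118], [0.654, -0.017, 0.118], [0.587, -0.03, 0.118], [0.665, -0.077, 0.118], [0.598, -0.088, 0.118], [0.675, -0.132, 0.118], [0.607, -0.145, 0.118]]
[0.066 0.068 0.068 0.069] [ 9.9 11.   9.3 10.6]
[[0.61, 0.035, 0.118], [0.62, -0.024, 0.118], [0.631, -0.082, 0.118], [0.641, -0.139, 0.118]] 0.058957623638545655 10.18616141541599
[[0.531, 0.058, 0.014], [0.592, -0.263, 0.014], [0.581, 0.063, 0.014]]
[[0.705, -0.173, 0.125], [0.717, -0.239, 0.125], [0.608, -0.258, 0.125], [0.588, -0.188, 0.125]]
cam in tool [0.082 0.001 0.031] [[0.0, 0.949, 0.316], [1.0, -0.001, 0.001], [0.001, 0.316, -0.949]] [[331.0, 0.0, 323.0], [0.0, 331.0, 196.0], [0.0, 0.0, 1.0]] [-0.05319289  0.          0.          0.          0.        ]
pos [ 0.2696 -0.5912  0.4038] yaw 24.5 shift(units, in current tool axes) [ 23.77 -27.02   0.05] turn [-0.02  0.    4.09] F [0.4 0.  0.2] open 0.0853 grip 0.0 t 0.1
   shift in target axes [ 10.42 -34.45   0.  ]
```

Call:
play_rows --series '[[[0.8,-0.6,0,0,0,0.8,-1],[0.7,-0.7,0,0,0,0.8,-1],[0.6,-0.8,0,0,0,0.8,-1],[0.4,-0.9,0,0,0,0.8,-1],[0.3,-1,0,0,0,0.9,-1]]]'

```text
time: 0.6
tool_pos: [0.3129, -0.4733, 0.4041]
orientation: [1.0, -0.002, -0.0, -0.0]
ft_force: [-0.4, -0.7, -0.1]
opening: 0.0852
grip_force: 0.0
```

Call:
play_rows --series '[[[0.3,-1,0,0,0,0,-1],[0.3,-1,0,0,0,0,-1],[0.3,-1,0,0,0,0,-1],[0.3,-1,0,0,0,0,-1],[0.3,-1,0,0,0,0,-1]]]'

```text
time: 1.1
tool_pos: [0.3504, -0.3483, 0.4043]
orientation: [1.0, -0.001, -0.0, -0.0]
ft_force: [0.1, -0.7, 0.2]
opening: 0.0855
grip_force: 0.0
```

Call:
play_rows --series '[[[0.3,-1,0,0,0,0,-1],[0.3,-1,0,0,0,0,-1],[0.3,-1,0,0,0,0,-1],[0.3,-1,0,0,0,0,-1],[0.3,-1,0,0,0,0,-1]]]'

```text
time: 1.6
tool_pos: [0.388, -0.2234, 0.4044]
orientation: [1.0, -0.001, -0.0, -0.0]
ft_force: [0.4, 0.6, -0.6]
opening: 0.0855
grip_force: 0.0
```

Call:
play_rows --series '[[[0.3,-1,0,0,0,0,-1],[0.3,-1,0,0,0,0,-1],[0.3,-1,0,0,0,0,-1],[0.3,-1,0,0,0,0,-1],[0.3,-1,0,0,0,0,-1]]]'

```text
time: 2.1
tool_pos: [0.4256, -0.0985, 0.4044]
orientation: [1.0, -0.001, -0.0, 0.0]
ft_force: [1.1, 0.5, -0.3]
opening: 0.0858
grip_force: 0.0
```

Call:
play_rows --series '[[[0.33,-1,0,0,0,0,-1],[0.33,-1,0,0,0,0,-1],[0.33,-1,0,0,0,0,-1],[0.33,-1,0,0,0,0,-1],[0.33,-1,0,0,0,0,-1]]]'

```text
time: 2.6
tool_pos: [0.4671, 0.0263, 0.4044]
orientation: [1.0, -0.001, -0.0, 0.0]
ft_force: [0.4, -0.0, -0.5]
opening: 0.0853
grip_force: 0.0
```

Call:
play_rows --series '[[[0.33,-1,0,0,0,0,-1],[0.33,-1,0,0,0,0,-1],[0.33,-1,0,0,0,0,-1],[0.33,-1,0,0,0,0,-1],[0.33,-1,0,0,0,0,-1]]]'

```text
time: 3.1
tool_pos: [0.5086, 0.1512, 0.4042]
orientation: [1.0, -0.001, -0.0, 0.0]
ft_force: [1.0, -0.0, 1.1]
opening: 0.0854
grip_force: 0.0
```

Call:
play_rows --series '[[[0.33,-1,0,0,0,0,-1],[0.33,-1,0,0,0,0,-1],[0.33,-1,0,0,0,0,-1],[0.33,-1,0,0,0,0,-1],[0.33,-1,0,0,0,0,-1]]]'

```text
time: 3.6
tool_pos: [0.5502, 0.276, 0.4041]
orientation: [1.0, -0.001, -0.0, 0.0]
ft_force: [0.1, -0.7, -1.0]
opening: 0.0853
grip_force: 0.0
```

```bash
cat >> h.py <<'E'
def wrist(n):
    c=robot.calibration("wrist");im=robot.grab_frame("wrist");save(n,im);return c,im
E
python3 - <<'E'
from h import *
c,im=wrist("w1")
for col in('red','blue','green'):
    for a,ce,bb in blobs(mask(im,col),100): print(col,a,ce,bb,np.round(cast(c,ce,.013)[0],4))
E
```

```text
red 363 [261.1, 119.2] [249, 110, 24, 20] [0.5987 0.3409 0.013 ]
blue 351 [361.1, 133.4] [351, 125, 21, 18] [0.5833 0.2335 0.013 ]
green 313 [342.6, 247.0] [334, 237, 19, 20] [0.4467 0.2511 0.013 ]
```

View pics/w1.png

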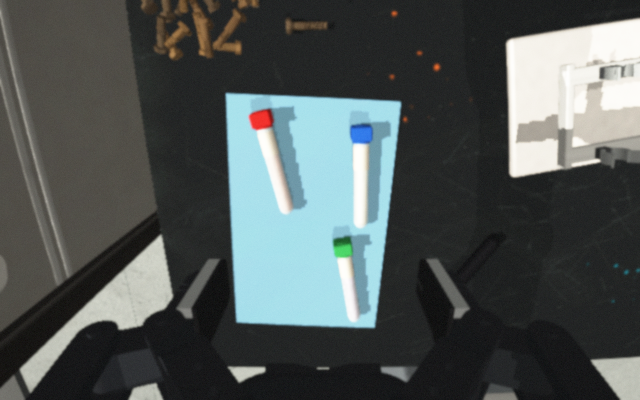

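The wrist view shows the three tubes clear on the pad: red cap (261,119), blue (361,133), green (343,247). The mixer's left end is at (560,100).

```bash
cat >> h.py <<'E'
def tubes(c,im,pr=True,z=.0115):
    """per colour: origin xy (x=0 of tube) and yaw of tube +x (deg)"""
    hsv=cv2.cvtColor(im,cv2.COLOR_RGB2HSV)
    wm=cv2.inRange(hsv,(0,0,110),(180,75,255));out={}
    n,l,st,ce=cv2.connectedComponentsWithStats(wm)
    for col in('red','blue','green','yellow'):
        b=[k for k in blobs(mask(im,col),100)]
        for a,cc,bb in b:
            cap=cast(c,cc,.013)[0][:2]
            best=None
            for i in range(1,n):
                if not 400<st[i,4]<20000: continue
                ys,xs=np.where(l==i)
                W=cast(c,np.c_[xs,ys],z)[:,:2]
                m=W.mean(0)
                if np.linalg.norm(m-cap)<.075 and np.linalg.norm(m-cap)>.03: best=W
            if best is None: print(col,cc,"no body");continue
            m=best.mean(0);u,s_,v=np.linalg.svd(best-m,full_matrices=False);d=v[0]*np.sign(v[0]@(cap-m))
            t=(best-m)@d;w=(best-m)@[-d[1],d[0]];end=m+d*np.percentile(t,.3)
            o=end+d*.058
            print(col,"origin",np.round(o,4),"yaw %.1f"%np.degrees(np.arctan2(d[1],d[0])),"len %.3f wid %.3f"%(np.ptp(np.percentile(t,[.3,99.7])),np.ptp(np.percentile(w,[1,99]))),"cap at %.3f"%((cap-o)@d))
            out[col]=(o,d)
    return out
E
python3 - <<'E'
from h import *
im=cv2.cvtColor(cv2.imread("pics/w1.png"),cv2.COLOR_BGR2RGB);c=robot.calibration("wrist")
tubes(c,im)
for (x,y,w) in((.5423,.3225,0),): go(x,y,w)
E
```

```text
red [261.1, 119.2] no body
blue [361.1, 133.4] no body
green [342.6, 247.0] no body
pos [0.5501 0.2807 0.4041] yaw 0.2 shift(units, in current tool axes) [-0.31 -1.67  0.01] turn [-0.05 -0.    0.03] F [2.1 3.8 0.9] open 0.0852 grip 0.0 t 3.6
   shift in target axes [-0.31 -1.67  0.  ]
```

```bash
python3 - <<'E'
from h import *
c,im=wrist("w2")
hsv=cv2.cvtColor(im,cv2.COLOR_RGB2HSV)
cap={k:blobs(mask(im,k),100)[0][1] for k in('red','blue','green')};print(cap)
x,y=map(int,cap['blue']);print(hsv[y+45,x-14:x+14].tolist())
E
```

```text
{'red': [267.9, 119.1], 'blue': [368.1, 134.0], 'green': [347.9, 247.3]}
[[95, 72, 236], [95, 71, 236], [95, 72, 235], [95, 72, 235], [95, 61, 233], [94, 37, 235], [83, 9, 242], [50, 3, 248], [30, 3, 251], [30, 3, 253], [30, 2, 254], [30, 1, 254], [30, 2, 254], [30, 3, 253], [30, 5, 251], [26, 8, 248], [30, 11, 242], [28, 13, 233], [32, 15, 214], [73, 12, 187], [95, 38, 169], [98, 73, 172], [98, 85, 172], [98, 85, 172], [98, 87, 170], [98, 85, 172], [99, 91, 169], [98, 86, 171]]
```

Pad saturation is about 72, so the threshold goes to 40.

```bash
sed -i 's/(0,0,110),(180,75,255)/(0,0,110),(180,40,255)/' h.py; python3 - <<'E'
from h import *
c,im=wrist("w3")
t=tubes(c,im)
o,d=t['red'];go(o[0],o[1],np.degrees(np.arctan2(d[1],d[0])),.178)
E
```

```text
red origin [0.5472 0.3296] yaw 13.1 len 0.101 wid 0.018 cap at 0.053
blue origin [0.53   0.2322] yaw 1.5 len 0.099 wid 0.018 cap at 0.053
green origin [0.3929 0.2428] yaw 9.2 len 0.097 wid 0.018 cap at 0.055
pos [0.5496 0.2769 0.4039] yaw 0.1 shift(units, in current tool axes) [-0.08 -2.1   9.04] turn [-0.01  0.01 -2.17] F [ 0.1 -0.5  0.1] open 0.0851 grip 0.0 t 3.8
   shift in target axes [ 0.39 -2.07  9.04]
```

Call:
play_rows --series '[[[0.1,-0.7,1,0,0,-0.72,-0.2],[0.1,-0.7,1,0,0,-0.72,-0.2],[0.1,-0.7,1,0,0,-0.72,-0.2],[0,0,1,0,0,0,-0.2],[0,0,1,0,0,0,-0.2]]]'

```text
time: 4.25
tool_pos: [0.5534, 0.3271, 0.2784]
orientation: [0.994, 0.112, -0.0, 0.001]
ft_force: [-0.4, 0.3, -0.9]
opening: 0.051
grip_force: 0.0
```

Call:
play_rows --series '[[[0,0,0.8,0,0,0,-0.2],[0,0,0.2,0,0,0,-0.2],[0,0,0,0,0,0,-0.2],[0,0,0,0,0,0,-0.2]]]'

```text
time: 4.65
tool_pos: [0.5541, 0.3278, 0.2558]
orientation: [0.994, 0.112, 0.001, -0.0]
ft_force: [0.5, 0.1, 0.3]
opening: 0.0515
grip_force: 0.0
```

```bash
python3 - <<'E'
from h import *
go(.5472,.3296,13.1,.177)
E
```

```text
pos [0.5541 0.3278 0.2558] yaw 12.8 shift(units, in current tool axes) [-0.26 -0.13  3.15] turn [-0.   -0.02 -0.04] F [0.5 0.1 0.3] open 0.0515 grip 0.0 t 4.7
   shift in target axes [-0.25 -0.13  3.15]
```

Call:
play_rows --series '[[[-0.13,-0.06,1,0,0,0,-0.2],[-0.13,-0.07,1,0,0,0,-0.2],[0,0,0.7,0,0,0,-0.2],[0,0,0.45,0,0,0,-0.2],[0,0,0,0,0,0,-0.2]]]'

```text
time: 5.15
tool_pos: [0.5465, 0.3293, 0.1749]
orientation: [0.994, 0.112, -0.001, 0.001]
ft_force: [0.1, -0.2, 0.4]
opening: 0.0513
grip_force: 0.0
```

Call:
play_rows --series '[[[0,0,0,0,0,0,1],[0,0,0,0,0,0,1],[0,0,0,0,0,0,1],[0,0,0,0,0,0,1],[0,0,0,0,0,0,1]]]'

```text
time: 5.65
tool_pos: [0.5472, 0.3301, 0.1773]
orientation: [0.994, 0.112, 0.001, -0.0]
ft_force: [0.3, 0.0, 5.7]
opening: 0.0147
grip_force: 58.8
```

```bash
python3 - <<'E'
from h import *
go(.5472,.3296,13.1,.404)
E
```

```text
pos [0.5472 0.3301 0.1773] yaw 12.9 shift(units, in current tool axes) [ 0.02  0.02 -9.07] turn [-0.   -0.02 -0.04] F [0.3 0.  5.7] open 0.0147 grip 58.8 t 5.7
   shift in target axes [-0.    0.02 -9.07]
```

Call:
play_rows --series '[[[0,0,-0.5,0,0,0,1],[0,0,-1,0,0,0,1],[0,0,-1,0,0,0,1],[0,0,-1,0,0,0,1],[0,0,-0.5,0,0,0,1]]]'

```text
time: 6.15
tool_pos: [0.5469, 0.3303, 0.2787]
orientation: [0.994, 0.112, 0.002, -0.001]
ft_force: [0.3, 0.3, -0.5]
opening: 0.0146
grip_force: 58.7
```

Call:
play_rows --series '[[[0,0,-1,0,0,0,1],[0,0,-1,0,0,0,1],[0,0,-0.5,0,0,0,1],[0,0,0,0,0,0,1],[0,0,0,0,0,0,1]]]'

```text
time: 6.65
tool_pos: [0.5462, 0.3294, 0.3374]
orientation: [0.994, 0.112, -0.001, 0.0]
ft_force: [-0.6, -0.7, -0.6]
opening: 0.0146
grip_force: 58.7
```

```bash
python3 - <<'E'
from h import *
c,im=wrist("w4")
go(.5472,.3296,13.1,.404)
save("w4c",cv2.resize(im[150:400,120:520],None,fx=1.5,fy=1.5))
E
```

```text
pos [0.5461 0.3293 0.3368] yaw 12.9 shift(units, in current tool axes) [ 0.04 -0.   -2.69] turn [ 0.01  0.02 -0.04] F [ 0.4  0.3 -1.2] open 0.0150 grip 58.7 t 6.7
   shift in target axes [ 0.04 -0.   -2.69]
```

View pics/w4c.png

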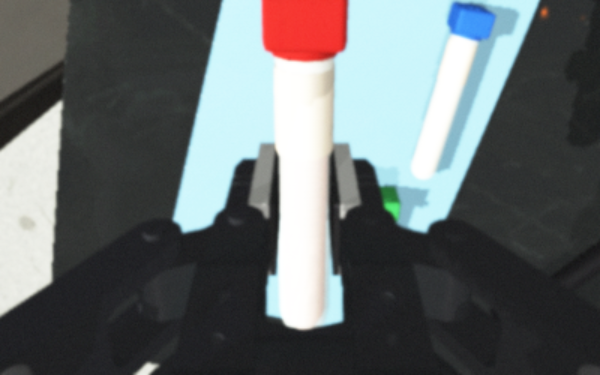

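The red tube is held straight in the pads, with blue and green undisturbed. Next I move it over the mixer.

Call:
play_rows --series '[[[0,0.5,-0.9,0,0,0.15,1],[0,1,-0.8,0,0,0.15,1],[0,1,-0.8,0,0,0.17,1],[0,1,-0.5,0,0,0,1],[0,1,0,0,0,0,1]]]'

```text
time: 7.2
tool_pos: [0.5684, 0.2186, 0.414]
orientation: [0.996, 0.088, 0.001, -0.0]
ft_force: [0.6, 0.3, -0.2]
opening: 0.0145
grip_force: 58.7
```

Call:
play_rows --series '[[[0,1,0,0,0,0,1],[0,1,0,0,0,0,1],[0,1,0,0,0,0,1],[0,1,0,0,0,0,1],[0,1,0,0,0,0,1]]]'

```text
time: 7.7
tool_pos: [0.5896, 0.095, 0.4116]
orientation: [0.996, 0.088, -0.002, 0.0]
ft_force: [-0.0, -0.1, -1.5]
opening: 0.0146
grip_force: 58.7
```

Call:
play_rows --series '[[[0,1,0,0,0,0,1],[0,1,0,0,0,0,1],[0,0.5,0,0,0,0,1],[0,0,0,0,0,0,1],[0,0,0,0,0,0,1]]]'

```text
time: 8.2
tool_pos: [0.6005, 0.0359, 0.4128]
orientation: [0.996, 0.088, -0.001, -0.001]
ft_force: [-0.0, 1.2, -0.7]
opening: 0.0145
grip_force: 58.7
```

```bash
python3 - <<'E'
from h import *
c,im=wrist("w5")
go(.61,.035,10.1,.3)
print(np.round(proj(c,[[.61,.035,.118],[.62,-.024,.118],[.631,-.082,.118],[.641,-.139,.118]]),0).tolist())
save("w5c",cv2.resize(im,None,fx=1.25,fy=1.25))
E
```

```text
pos [0.6005 0.0366 0.4131] yaw 10.2 shift(units, in current tool axes) [0.37 0.14 4.52] turn [-0.01  0.01  0.02] F [-1.4  0.  -0.5] open 0.0148 grip 58.7 t 8.2
   shift in target axes [0.36 0.13 4.52]
[[325.0, 178.0], [397.0, 179.0], [468.0, 179.0], [534.0, 179.0]]
```

View pics/w5c.png

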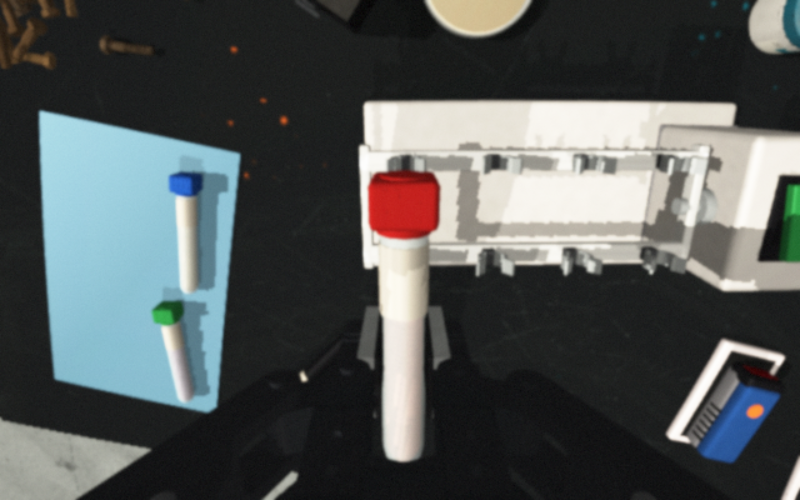

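The view shows the red tube over place 1, the clips in rows at v≈162 (back) and v≈262 (front), and the scanner at (735,410) with its dark red window end up-right. I'll enlarge the clips to read them.

```bash
python3 - <<'E'
import cv2
im=cv2.imread("pics/w5.png")
cv2.imwrite("pics/w5d.png",cv2.resize(im[110:230,375:565],None,fx=4,fy=4,interpolation=cv2.INTER_CUBIC))
E
```

```text
(no output)
```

View pics/w5d.png

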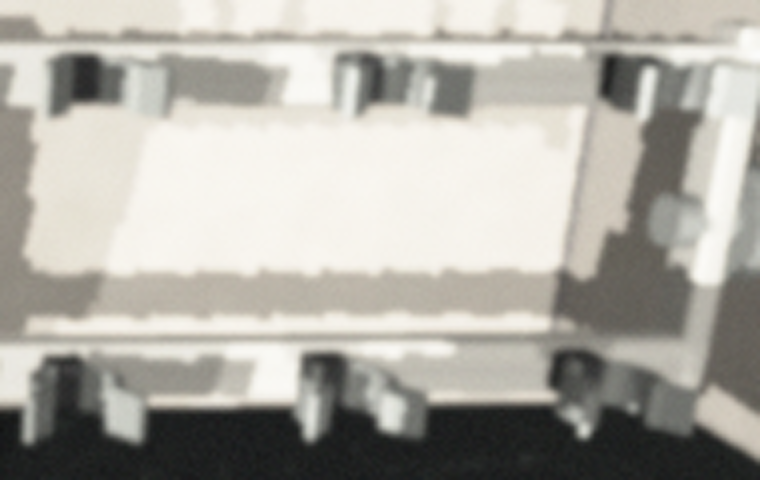

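```bash
python3 - <<'E'
from h import *
c=robot.calibration("wrist")
k=np.array([[109,85],[85,400],[402,85],[362,398],[680,88],[625,395]])/4+[375,110]
for z in(.12,.124):
    P=cast(c,k,z);d=P[0::2]-P[1::2];m=(P[0::2]+P[1::2])/2
    print(z,np.round(m[:,:2],4).tolist(),np.round(np.linalg.norm(d,axis=1),4),np.round(np.degrees(np.arctan2(d[:,1],d[:,0])),1))
    e=m[1]-m[0];print(np.linalg.norm(e),np.degrees(np.arctan2(e[0],-e[1])), "p1",np.round(m[0]-e,4))
s=robot.read_state()
# base front edge / frame left end direction
E=cast(c,np.array([[365,103],[735,103]])/1.25,.014);d=E[1]-E[0];print("base back edge yaw",np.degrees(np.arctan2(d[0],-d[1])),np.linalg.norm(d),E)
# red tube
W=cast(c,np.array([[403,240],[403,455]])/1.25,s["tool_pos"][2]-.1656);d=W[0]-W[1];print("tube",W,np.degrees(np.arctan2(d[1],d[0])),np.linalg.norm(d))
E
```

```text
0.12 [[0.6266, -0.0228], [0.6375, -0.0809], [0.6481, -0.1377]] [0.0663 0.0663 0.0659] [10.1 10.9 11.5]
0.059108053929420576 10.641345738693639 p1 [0.6157 0.0353 0.12  ]
0.124 [[0.6274, -0.0217], [0.6382, -0.0789], [0.6486, -0.1349]] [0.0653 0.0653 0.0649] [10.1 10.9 11.5]
0.058206562693304556 10.641345738693555 p1 [0.6167 0.0355 0.124 ]
base back edge yaw 11.000338293462944 0.3227657113092852 [[ 0.6793286   0.08358109  0.014     ]
 [ 0.74091707 -0.23325414  0.014     ]]
tube [[0.63885706 0.04282133 0.24745294]
 [0.54538183 0.02599547 0.24745294]] 10.204162833262535 0.0949775124463296
```

```bash
python3 - <<'E'
from h import *
go(.6155,.0357,10.6,.2925)
E
```

```text
pos [0.6005 0.0366 0.4131] yaw 10.2 shift(units, in current tool axes) [0.59 0.15 4.82] turn [-0.01  0.01 -0.07] F [-1.4  0.  -0.5] open 0.0148 grip 58.7 t 8.2
   shift in target axes [0.58 0.15 4.82]
```

Call:
play_rows --series '[[[0.3,0.1,0.5,0,0,-0.07,1],[0.3,0.05,1,0,0,0,1],[0,0,1,0,0,0,1],[0,0,1,0,0,0,1],[0,0,0.8,0,0,0,1]]]'

```text
time: 8.75
tool_pos: [0.6159, 0.0349, 0.3034]
orientation: [0.996, 0.092, -0.001, -0.0]
ft_force: [0.4, -0.5, -0.6]
opening: 0.0156
grip_force: 41.8
```

Call:
play_rows --series '[[[0,0,0.5,0,0,0,1],[0,0,0,0,0,0,1],[0,0,0,0,0,0,1],[0,0,0,0,0,0,1]]]'

```text
time: 9.15
tool_pos: [0.6167, 0.0339, 0.2945]
orientation: [0.996, 0.091, 0.001, 0.0]
ft_force: [-0.1, 0.7, -0.6]
opening: 0.0142
grip_force: 59.9
```

```bash
python3 - <<'E'
from h import *
c,im=wrist("w6")
go(.6155,.0357,10.6,.2776)
save("w6c",cv2.resize(im[100:350,200:480],None,fx=2,fy=2))
E
```

```text
pos [0.6167 0.0338 0.2946] yaw 10.5 shift(units, in current tool axes) [-0.04 -0.08  0.68] turn [ 0.   -0.02 -0.02] F [ 0.3 -0.2  0.7] open 0.0145 grip 59.9 t 9.2
   shift in target axes [-0.03 -0.08  0.68]
```

View pics/w6c.png

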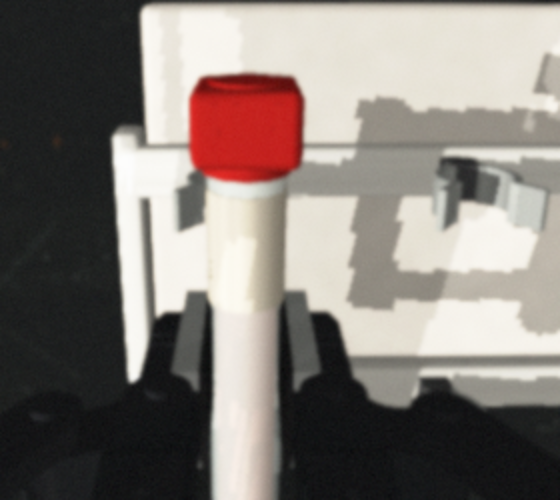

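```bash
python3 - <<'E'
from h import *
c=robot.calibration("wrist");s=robot.read_state()
ex=np.array([np.cos(np.radians(10.5)),np.sin(np.radians(10.5))]);ey=np.array([-ex[1],ex[0]])
f=lambda p,z:(lambda P:(round(P@ex,4),round(P@ey,4)))(cast(c,np.array(p)/2+[200,100],z)[0][:2])
T=s["tool_pos"][:2];print("tcp",T@ex,T@ey)
for z in(.129,.137): print("cap edge",f([245,182],z))
for n,p in(("p1 back left edge top/bot",[177,190]),("p2 left top",[433,195]),("p2 right",[547,205]),("p2 front of left arm",[445,228]),("p2 front of right arm",[530,232]),("p2 back",[475,160])): print(n,f(p,.124))
E
```

```text
tcp 0.6125380492832545 -0.07914064856520187
cap edge (np.float64(0.6523), np.float64(-0.0802))
cap edge (np.float64(0.6548), np.float64(-0.0802))
p1 back left edge top/bot (np.float64(0.6489), np.float64(-0.065))
p2 left top (np.float64(0.6477), np.float64(-0.1223))
p2 right (np.float64(0.6453), np.float64(-0.1486))
p2 front of left arm (np.float64(0.6398), np.float64(-0.1258))
p2 front of right arm (np.float64(0.6387), np.float64(-0.1456))
p2 back (np.float64(0.6558), np.float64(-0.1309))
```

Call:
play_rows --series '[[[0.06,-0.08,0,0,0,0,1],[0,0,0.2,0,0,0,1],[0,0,0.1,0,0,0,1],[0,0,0,0,0,0,1]]]'

```text
time: 9.6
tool_pos: [0.618, 0.0373, 0.2875]
orientation: [0.996, 0.092, 0.002, -0.001]
ft_force: [0.1, 1.5, 6.5]
opening: 0.0143
grip_force: 60.7
```

Call:
play_rows --series '[[[0,0,0.1,0,0,0,1],[0,0,0,0,0,0,1]]]'

```text
time: 9.8
tool_pos: [0.6183, 0.0374, 0.2855]
orientation: [0.996, 0.092, 0.002, -0.001]
ft_force: [0.1, 2.2, 8.6]
opening: 0.0144
grip_force: 60.8
```

Call:
play_rows --series '[[[0,0,0.1,0,0,0,1],[0,0,0,0,0,0,1]]]'

```text
time: 10.0
tool_pos: [0.6184, 0.0374, 0.2828]
orientation: [0.996, 0.092, 0.003, -0.001]
ft_force: [0.2, 1.3, 5.0]
opening: 0.0145
grip_force: 60.6
```

Call:
play_rows --series '[[[0,0,0.1,0,0,0,1],[0,0,0,0,0,0,1]]]'

```text
time: 10.2
tool_pos: [0.6178, 0.0372, 0.2787]
orientation: [0.996, 0.092, 0.001, -0.001]
ft_force: [2.8, 3.6, -1.8]
opening: 0.0146
grip_force: 59.9
```

Call:
play_rows --series '[[[0,0,0.1,0,0,0,1],[0,0,0,0,0,0,1]]]'

```text
time: 10.4
tool_pos: [0.618, 0.0374, 0.2774]
orientation: [0.996, 0.092, 0.001, -0.001]
ft_force: [1.6, 4.5, 7.6]
opening: 0.0144
grip_force: 60.8
```

Call:
play_rows --series '[[[0,0,0.1,0,0,0,1],[0,0,0,0,0,0,1]]]'

```text
time: 10.6
tool_pos: [0.618, 0.0375, 0.2772]
orientation: [0.996, 0.092, 0.001, -0.0]
ft_force: [-4.1, 3.5, 19.6]
opening: 0.0144
grip_force: 62.2
```

Snapped home: force dropped at z=0.2787, then hit a hard stop at 0.2772. Next I release and rise.

Call:
play_rows --series '[[[0,0,-0.15,0,0,0,1],[0,0,0,0,0,0,0.2],[0,0,0,0,0,0,0.2],[0,0,0,0,0,0,0.2],[0,0,-0.2,0,0,0,0.2]]]'

```text
time: 11.1
tool_pos: [0.6168, 0.035, 0.2811]
orientation: [0.996, 0.091, -0.001, 0.0]
ft_force: [0.6, -0.5, 0.2]
opening: 0.0342
grip_force: 0.0
```

Call:
play_rows --series '[[[0,0,-1,0,0,0,0.2],[0,0,-1,0,0,0,0.2],[0,0,-1,0,0,0,0.2],[0,0,-1,0,0,0,0.2],[0,-1,-1,0,0,0,-0.2]]]'

```text
time: 11.6
tool_pos: [0.6134, 0.056, 0.4081]
orientation: [0.996, 0.088, -0.0, 0.002]
ft_force: [0.2, 0.1, 0.1]
opening: 0.047
grip_force: 0.0
```

Call:
play_rows --series '[[[0,-1,0,0,0,0,-0.2],[0,-1,0,0,0,0,-0.2],[0,-0.5,0,0,0,0,-0.2],[0,0,0,0,0,0,-0.2],[0,0,0,0,0,0,-0.2]]]'

```text
time: 12.1
tool_pos: [0.6017, 0.1208, 0.4069]
orientation: [0.996, 0.091, -0.0, 0.001]
ft_force: [0.3, -0.3, -0.8]
opening: 0.0515
grip_force: 0.0
```

```bash
python3 - <<'E'
from h import *
c,im=wrist("w7")
t=tubes(c,im)
o,d=t['blue'];go(o[0],o[1],np.degrees(np.arctan2(d[1],d[0])),.177)
E
```

```text
red [429.0, 124.9] no body
blue origin [0.5303 0.2328] yaw 2.2 len 0.098 wid 0.018 cap at 0.053
blue [628.2, 359.2] no body
green origin [0.4364 0.2492] yaw 6.1 len 0.054 wid 0.020 cap at 0.011
pos [0.6018 0.1201 0.4068] yaw 10.3 shift(units, in current tool axes) [-2.   -4.96  9.19] turn [0.02 0.01 1.36] F [-0.4  0.1  0. ] open 0.0514 grip 0.0 t 12.2
   shift in target axes [-2.69 -4.61  9.19]
```

View pics/w7.png

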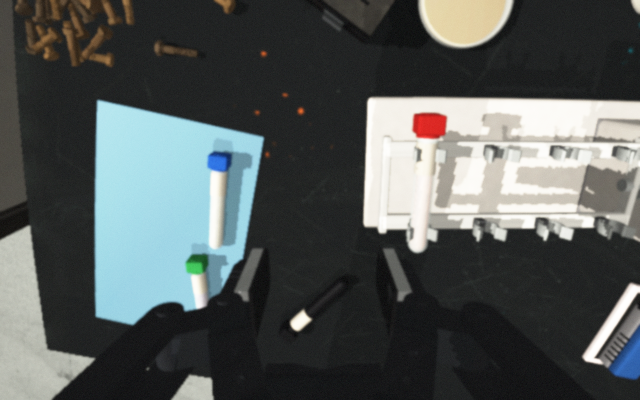

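The red tube is seated in both clips of place 1, with its cap at (429,125) and its body between the arms. Blue and green have not moved.

Call:
play_rows --series '[[[-0.5,-0.9,0.5,0,0,0.7,-0.2],[-0.5,-0.9,1,0,0,0.66,-0.2],[-0.55,-0.95,1,0,0,0,-0.2],[-0.55,-0.95,1,0,0,0,-0.2],[-0.55,-0.95,1,0,0,0,-0.2]]]'

```text
time: 12.65
tool_pos: [0.5264, 0.2311, 0.2937]
orientation: [1.0, 0.019, 0.0, 0.001]
ft_force: [0.4, 0.1, -0.4]
opening: 0.0514
grip_force: 0.0
```

Call:
play_rows --series '[[[0,0,1,0,0,0,-0.2],[0,0,0.5,0,0,0,-0.2],[0,0,0,0,0,0,-0.2],[0,0,0,0,0,0,-0.2]]]'

```text
time: 13.05
tool_pos: [0.5273, 0.2311, 0.2577]
orientation: [1.0, 0.019, 0.001, 0.0]
ft_force: [-0.2, 1.0, 0.4]
opening: 0.051
grip_force: 0.0
```

```bash
python3 - <<'E'
from h import *
c,im=wrist("w8")
t=tubes(c,im)
o,d=t['blue'];go(o[0],o[1],np.degrees(np.arctan2(d[1],d[0])),.177)
go(.5303,.2328,2,.177)
E
```

```text
blue origin [0.5302 0.2323] yaw 1.9 len 0.100 wid 0.017 cap at 0.053
green origin [0.4426 0.2524] yaw 11.8 len 0.044 wid 0.019 cap at 0.004
pos [0.5273 0.2315 0.2583] yaw 2.2 shift(units, in current tool axes) [ 0.11 -0.03  3.25] turn [-0.   -0.02  0.04] F [ 0.2  0.2 -0.1] open 0.0511 grip 0.0 t 13.1
   shift in target axes [ 0.11 -0.03  3.25]
pos [0.5273 0.2315 0.2583] yaw 2.2 shift(units, in current tool axes) [ 0.11 -0.05  3.25] turn [-0.   -0.02  0.03] F [ 0.2  0.2 -0.1] open 0.0511 grip 0.0 t 13.1
   shift in target axes [ 0.12 -0.05  3.25]
```

Call:
play_rows --series '[[[0.06,-0.03,1,0,0,0,-0.2],[0.05,0,1,0,0,0,-0.2],[0,0,0.8,0,0,0,-0.2],[0,0,0.45,0,0,0,-0.2],[0,0,0,0,0,0,-0.2]]]'

```text
time: 13.6
tool_pos: [0.5289, 0.2326, 0.1754]
orientation: [1.0, 0.02, -0.001, 0.0]
ft_force: [-0.7, 0.2, 0.4]
opening: 0.051
grip_force: 0.0
```

Call:
play_rows --series '[[[0,0,0,0,0,0,1],[0,0,0,0,0,0,1],[0,0,0,0,0,0,1],[0,0,0,0,0,0,1],[0,0,0,0,0,0,1]]]'

```text
time: 14.1
tool_pos: [0.5295, 0.2335, 0.1774]
orientation: [1.0, 0.02, 0.001, -0.0]
ft_force: [-1.0, -0.7, 5.7]
opening: 0.0147
grip_force: 58.6
```

Call:
play_rows --series '[[[0,0,-0.5,0,0,0,1],[0,0,-1,0,0,0,1],[0,0,-1,0,0,0,1],[0,0,-1,0,0,0,1],[0,0,-1,0,0,0,1]]]'

```text
time: 14.6
tool_pos: [0.5284, 0.2332, 0.2901]
orientation: [1.0, 0.02, 0.0, -0.0]
ft_force: [0.5, -0.2, -1.7]
opening: 0.0146
grip_force: 58.7
```

Call:
play_rows --series '[[[0,0.5,-1,0,0,-0.5,1],[0,1,-1,0,0,-0.5,1],[0.1,1,-0.8,0,0,-0.42,1],[0.2,1,0,0,0,0,1],[0.2,1,0,0,0,0,1]]]'

```text
time: 15.1
tool_pos: [0.557, 0.1235, 0.3602]
orientation: [0.996, 0.095, 0.001, 0.0]
ft_force: [-0.9, -0.0, 0.2]
opening: 0.015
grip_force: 58.7
```

Call:
play_rows --series '[[[0.2,1,0,0,0,0,1],[0.2,1,0,0,0,0,1],[0.2,1,0,0,0,0,1],[0.2,1,0,0,0,0,1],[0.2,0.6,0,0,0,0,1]]]'

```text
time: 15.6
tool_pos: [0.6033, 0.0136, 0.3589]
orientation: [0.996, 0.093, 0.0, 0.001]
ft_force: [-0.2, 0.0, -0.1]
opening: 0.0147
grip_force: 58.7
```

```bash
python3 - <<'E'
from h import *
go(.6277,-.0225,10.5,.2925)
E
```

```text
pos [0.6033 0.0136 0.3589] yaw 10.7 shift(units, in current tool axes) [0.69 1.6  2.66] turn [ 0.01 -0.    0.03] F [-0.2  0.  -0.1] open 0.0147 grip 58.7 t 15.6
   shift in target axes [0.7  1.6  2.66]
```

Call:
play_rows --series '[[[0.4,0.9,0,0,0,0,1],[0.3,0.7,0,0,0,0,1],[0,0,0,0,0,0,1],[0,0,0,0,0,0,1],[0,0,0,0,0,0,1]]]'

```text
time: 16.1
tool_pos: [0.6272, -0.0182, 0.3584]
orientation: [0.995, 0.096, -0.0, -0.001]
ft_force: [0.4, 0.4, -0.3]
opening: 0.0146
grip_force: 58.7
```

```bash
python3 - <<'E'
from h import *
go(.6277,-.0225,10.5,.2925)
E
```

```text
pos [ 0.6272 -0.0182  0.3584] yaw 11.0 shift(units, in current tool axes) [-0.01  0.17  2.64] turn [-0.01  0.    0.08] F [ 0.4  0.4 -0.3] open 0.0146 grip 58.7 t 16.1
   shift in target axes [-0.01  0.17  2.64]
```

Call:
play_rows --series '[[[0.02,0.17,0.6,0,0,0.08,1],[0,0,1,0,0,0,1],[0,0,1,0,0,0,1],[0,0,0,0,0,0,1],[0,0,0,0,0,0,1]]]'

```text
time: 16.6
tool_pos: [0.6288, -0.0235, 0.293]
orientation: [0.996, 0.091, -0.001, 0.0]
ft_force: [0.4, -0.9, -0.4]
opening: 0.0145
grip_force: 58.7
```

```bash
python3 - <<'E'
from h import *
go(.6277,-.0225,10.5,.2776)
c,im=wrist("w9")
ex=np.array([np.cos(np.radians(10.5)),np.sin(np.radians(10.5))]);ey=np.array([-ex[1],ex[0]])
T=robot.read_state()["tool_pos"][:2];print("tcp",T@ex,T@ey)
save("w9c",cv2.resize(im[100:350,200:480],None,fx=2,fy=2))
E
```

```text
pos [ 0.6288 -0.0235  0.293 ] yaw 10.4 shift(units, in current tool axes) [-0.03 -0.05  0.62] turn [ 0.    0.01 -0.01] F [ 0.4 -0.9 -0.4] open 0.0145 grip 58.7 t 16.6
   shift in target axes [-0.03 -0.05  0.62]
tcp 0.6143078155358073 -0.1382233039081571
```

View pics/w9c.png

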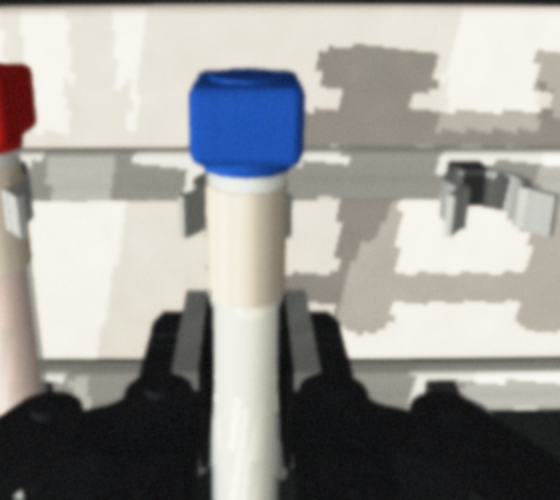

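The blue tube is above place 2. The clip arms at crop x 181 and 290 centre on about 236 against the tube's 246, so I shift 1.8 mm left and press.

Call:
play_rows --series '[[[0,-0.07,0,0,0,0,1],[0,0,0.2,0,0,0,1],[0,0,0.1,0,0,0,1],[0,0,0.1,0,0,0,1],[0,0,0,0,0,0,1]]]'

```text
time: 17.15
tool_pos: [0.6298, -0.0213, 0.2859]
orientation: [0.996, 0.091, 0.002, -0.0]
ft_force: [-0.3, 1.5, 7.6]
opening: 0.0147
grip_force: 59.7
```

Call:
play_rows --series '[[[0,0,0.1,0,0,0,1],[0,0,0.05,0,0,0,1],[0,0,0,0,0,0,1]]]'

```text
time: 17.45
tool_pos: [0.6298, -0.0213, 0.2811]
orientation: [0.996, 0.091, 0.002, -0.0]
ft_force: [2.5, 1.4, 1.9]
opening: 0.0149
grip_force: 59.1
```

Call:
play_rows --series '[[[0,0,0.1,0,0,0,1],[0,0,0,0,0,0,1]]]'

```text
time: 17.65
tool_pos: [0.6294, -0.0214, 0.2777]
orientation: [0.996, 0.091, 0.001, -0.001]
ft_force: [3.6, 3.4, 2.1]
opening: 0.0148
grip_force: 59.0
```

Call:
play_rows --series '[[[0,0,0.1,0,0,0,1],[0,0,0,0,0,0,1]]]'

```text
time: 17.85
tool_pos: [0.6296, -0.0213, 0.2774]
orientation: [0.996, 0.091, 0.001, -0.0]
ft_force: [-1.8, 3.1, 14.8]
opening: 0.0143
grip_force: 60.4
```

Call:
play_rows --series '[[[0,0,-0.15,0,0,0,1],[0,0,0,0,0,0,0.2],[0,0,0,0,0,0,0.2],[0,0,0,0,0,0,0.2],[0,0,-0.2,0,0,0,0.2]]]'

```text
time: 18.35
tool_pos: [0.6281, -0.0232, 0.2824]
orientation: [0.996, 0.09, -0.002, 0.0]
ft_force: [0.2, 0.4, 0.1]
opening: 0.0345
grip_force: 0.0
```

Call:
play_rows --series '[[[0,0,-1,0,0,0,0.2],[0,0,-1,0,0,0,0.2],[0,0,-1,0,0,0,0.2],[0,0,-1,0,0,0,0.2],[-0.5,-1,-1,0,0,0,-0.2]]]'

```text
time: 18.85
tool_pos: [0.613, -0.0041, 0.4094]
orientation: [0.996, 0.087, 0.0, 0.001]
ft_force: [0.1, 0.4, -0.6]
opening: 0.0474
grip_force: 0.0
```

Call:
play_rows --series '[[[-0.6,-1,0,0,0,0,-0.2],[-0.6,-1,0,0,0,0,-0.2],[-0.6,-1,0,0,0,0,-0.2],[-0.6,-1,0,0,0,0,-0.2],[-0.6,-1,0,0,0,0,-0.2]]]'

```text
time: 19.35
tool_pos: [0.5147, 0.11, 0.4088]
orientation: [0.996, 0.09, 0.0, 0.0]
ft_force: [0.6, -0.8, 0.0]
opening: 0.0512
grip_force: 0.0
```

Call:
play_rows --series '[[[-0.6,-1,0,0,0,0,-0.2],[-0.6,-1,0,0,0,0,-0.2],[-0.6,-1,0,0,0,0,-0.2],[0,0,0,0,0,0,-0.2],[0,0,0,0,0,0,-0.2]]]'

```text
time: 19.85
tool_pos: [0.4578, 0.1752, 0.4089]
orientation: [0.996, 0.091, 0.0, 0.001]
ft_force: [0.1, -0.6, 0.5]
opening: 0.0513
grip_force: 0.0
```

```bash
python3 - <<'E'
from h import *
c,im=wrist("w10")
t=tubes(c,im)
o,d=t['green'];go(o[0],o[1],np.degrees(np.arctan2(d[1],d[0])),.177)
E
```

```text
green origin [0.3823 0.2414] yaw 9.0 len 0.111 wid 0.018 cap at 0.065
pos [0.4583 0.1744 0.4087] yaw 10.3 shift(units, in current tool axes) [-2.52 -3.19  9.26] turn [ 0.01 -0.01  0.22] F [-0.  -0.2 -0.1] open 0.0517 grip 0.0 t 19.9
   shift in target axes [-2.58 -3.12  9.27]
```

Call:
play_rows --series '[[[-0.4,-0.6,0.5,0,0,0.2,-0.2],[-0.6,-0.9,1,0,0,0,-0.2],[-0.6,-0.9,1,0,0,0,-0.2],[-0.5,-0.7,1,0,0,0,-0.2],[0,0,1,0,0,0,-0.2]]]'

```text
time: 20.4
tool_pos: [0.3926, 0.2442, 0.2952]
orientation: [0.997, 0.081, 0.0, -0.0]
ft_force: [1.3, 0.4, -0.4]
opening: 0.0513
grip_force: 0.0
```

Call:
play_rows --series '[[[0,0,1,0,0,0,-0.2],[0,0,0.5,0,0,0,-0.2],[0,0,0,0,0,0,-0.2],[0,0,0,0,0,0,-0.2]]]'

```text
time: 20.8
tool_pos: [0.3944, 0.2429, 0.2589]
orientation: [0.997, 0.079, 0.0, -0.0]
ft_force: [-0.2, 0.1, 0.8]
opening: 0.0508
grip_force: 0.0
```

```bash
python3 - <<'E'
from h import *
c,im=wrist("w11")
t=tubes(c,im)
go(.3935,.243,9.1,.177)
save("w11c",im[100:400])
E
```

```text
green origin [0.3937 0.2428] yaw 9.2 len 0.100 wid 0.018 cap at 0.054
pos [0.3944 0.2431 0.2594] yaw 9.1 shift(units, in current tool axes) [-0.04  0.    3.29] turn [-0.01 -0.02 -0.  ] F [0.7 0.7 0.4] open 0.0509 grip 0.0 t 20.9
   shift in target axes [-0.04 -0.    3.29]
```

View pics/w11c.png

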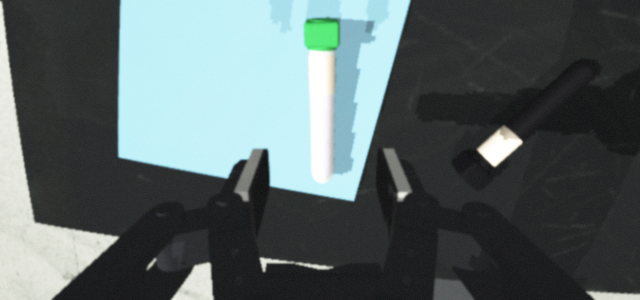

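The green tube lies between the fingers. The look-alike at (540,120) is black-bodied, so I leave it.

Call:
play_rows --series '[[[-0.04,0,1,0,0,0,-0.2],[0,0,1,0,0,0,-0.2],[0,0,0.8,0,0,0,-0.2],[0,0,0.45,0,0,0,-0.2],[0,0,0,0,0,0,-0.2]]]'

```text
time: 21.35
tool_pos: [0.3926, 0.2427, 0.1769]
orientation: [0.997, 0.08, -0.0, 0.0]
ft_force: [0.3, 0.0, 0.5]
opening: 0.051
grip_force: 0.0
```

Call:
play_rows --series '[[[0,0,0,0,0,0,1],[0,0,0,0,0,0,1],[0,0,0,0,0,0,1],[0,0,0,0,0,0,1],[0,0,0,0,0,0,1]]]'

```text
time: 21.85
tool_pos: [0.3931, 0.2433, 0.1784]
orientation: [0.997, 0.08, 0.001, -0.0]
ft_force: [-1.1, -0.5, 6.2]
opening: 0.0146
grip_force: 58.5
```

Call:
play_rows --series '[[[0,0,-0.5,0,0,0,1],[0,0,-1,0,0,0,1],[0,0,-1,0,0,0,1],[0,0,-1,0,0,0,1],[0,0,-1,0,0,0,1]]]'

```text
time: 22.35
tool_pos: [0.3922, 0.2429, 0.2915]
orientation: [0.997, 0.08, 0.0, -0.0]
ft_force: [0.7, 0.2, -0.6]
opening: 0.0147
grip_force: 58.7
```

Call:
play_rows --series '[[[0,0.5,-1,0,0,-0.1,1],[0.3,1,-1,0,0,-0.13,1],[0.5,1,-0.8,0,0,0,1],[0.5,1,0,0,0,0,1],[0.5,1,0,0,0,0,1]]]'

```text
time: 22.85
tool_pos: [0.4571, 0.1395, 0.3616]
orientation: [0.996, 0.092, 0.002, 0.0]
ft_force: [-0.1, 0.2, -0.8]
opening: 0.0147
grip_force: 58.7
```

Call:
play_rows --series '[[[0.5,1,0,0,0,0,1],[0.5,1,0,0,0,0,1],[0.5,1,0,0,0,0,1],[0.5,1,0,0,0,0,1],[0.5,1,0,0,0,0,1]]]'

```text
time: 23.35
tool_pos: [0.5413, 0.028, 0.3607]
orientation: [0.996, 0.092, 0.0, -0.0]
ft_force: [-0.2, 0.9, -1.1]
opening: 0.0147
grip_force: 58.7
```

Call:
play_rows --series '[[[0.5,1,0,0,0,0,1],[0.5,1,0,0,0,0,1],[0.5,1,0,0,0,0,1],[0.5,1,0,0,0,0,1],[0,0,0,0,0,0,1]]]'

```text
time: 23.85
tool_pos: [0.6096, -0.0649, 0.3603]
orientation: [0.996, 0.089, 0.001, 0.001]
ft_force: [-0.4, -0.5, -0.3]
opening: 0.0146
grip_force: 58.7
```

```bash
python3 - <<'E'
from h import *
go(.6393,-.0798,10.5,.2925)
E
```

```text
pos [ 0.6096 -0.0649  0.3603] yaw 10.2 shift(units, in current tool axes) [1.06 0.79 2.72] turn [ 0.02 -0.01 -0.05] F [-0.4 -0.5 -0.3] open 0.0146 grip 58.7 t 23.9
   shift in target axes [1.06 0.8  2.71]
```

Call:
play_rows --series '[[[0.6,0.4,0,0,0,-0.05,1],[0.45,0.4,0,0,0,0,1],[0,0,0,0,0,0,1],[0,0,0,0,0,0,1],[0,0,0,0,0,0,1]]]'

```text
time: 24.35
tool_pos: [0.6372, -0.0741, 0.36]
orientation: [0.995, 0.095, -0.0, -0.0]
ft_force: [-0.1, -0.8, -0.0]
opening: 0.0144
grip_force: 58.7
```

```bash
python3 - <<'E'
from h import *
go(.6393,-.0798,10.5,.2925)
E
```

```text
pos [ 0.6372 -0.0741  0.36  ] yaw 10.9 shift(units, in current tool axes) [0.04 0.24 2.7 ] turn [-0.    0.01  0.07] F [-0.1 -0.8 -0. ] open 0.0144 grip 58.7 t 24.4
   shift in target axes [0.04 0.24 2.7 ]
```

Call:
play_rows --series '[[[0.06,0.19,0.7,0,0,0.06,1],[0,0,1,0,0,0,1],[0,0,1,0,0,0,1],[0,0,0,0,0,0,1],[0,0,0,0,0,0,1]]]'

```text
time: 24.85
tool_pos: [0.6398, -0.0799, 0.2915]
orientation: [0.996, 0.091, -0.001, 0.0]
ft_force: [-1.1, -0.5, -0.6]
opening: 0.0146
grip_force: 58.7
```

```bash
python3 - <<'E'
from h import *
go(.6393,-.0798,10.5,.2776)
c,im=wrist("w12")
ex=np.array([np.cos(np.radians(10.5)),np.sin(np.radians(10.5))]);ey=np.array([-ex[1],ex[0]])
T=robot.read_state()["tool_pos"][:2];print("tcp",T@ex,T@ey)
E
```

```text
pos [ 0.6398 -0.0799  0.2915] yaw 10.5 shift(units, in current tool axes) [-0.02 -0.01  0.56] turn [ 0.    0.02 -0.01] F [-1.1 -0.5 -0.6] open 0.0146 grip 58.7 t 24.9
   shift in target axes [-0.02 -0.01  0.56]
tcp 0.6150122697824184 -0.1948945499368012
```

Call:
play_rows --series '[[[0,0,0.2,0,0,0,1],[0,0,0.1,0,0,0,1],[0,0,0.1,0,0,0,1],[0,0,0,0,0,0,1]]]'

```text
time: 25.3
tool_pos: [0.6417, -0.0793, 0.2853]
orientation: [0.996, 0.091, 0.003, 0.001]
ft_force: [0.5, -0.2, 7.0]
opening: 0.0146
grip_force: 59.7
```

Call:
play_rows --series '[[[0,0,0.1,0,0,0,1],[0,0,0.05,0,0,0,1],[0,0,0,0,0,0,1]]]'

```text
time: 25.6
tool_pos: [0.6413, -0.0795, 0.2794]
orientation: [0.996, 0.091, 0.002, 0.0]
ft_force: [3.9, -0.3, 0.7]
opening: 0.0144
grip_force: 59.1
```

Call:
play_rows --series '[[[0,0,0.1,0,0,0,1],[0,0,0,0,0,0,1]]]'

```text
time: 25.8
tool_pos: [0.6415, -0.0794, 0.2786]
orientation: [0.996, 0.091, 0.002, 0.001]
ft_force: [0.8, -1.1, 10.3]
opening: 0.0141
grip_force: 60.2
```

Call:
play_rows --series '[[[0,0,0.07,0,0,0,1],[0,0,0,0,0,0,1]]]'

```text
time: 26.0
tool_pos: [0.6416, -0.0793, 0.2785]
orientation: [0.996, 0.091, 0.002, 0.001]
ft_force: [-2.0, -0.7, 18.7]
opening: 0.0148
grip_force: 61.0
```

Call:
play_rows --series '[[[0,0,-0.15,0,0,0,1],[0,0,0,0,0,0,0.2],[0,0,0,0,0,0,0.2],[0,0,0,0,0,0,0.2],[0,0,-0.2,0,0,0,0.2]]]'

```text
time: 26.5
tool_pos: [0.6396, -0.0794, 0.2817]
orientation: [0.996, 0.091, -0.002, -0.0]
ft_force: [-0.3, 0.0, -0.7]
opening: 0.0342
grip_force: 0.0
```

Call:
play_rows --series '[[[0,0,-1,0,0,0,0.2],[0,0,-1,0,0,0,0.2],[0,0,-1,0,0,0,0.2],[0,0,-1,0,0,0,0.2],[-0.5,0.5,-1,0,0,0,-1]]]'

```text
time: 27.0
tool_pos: [0.6308, -0.0913, 0.4092]
orientation: [0.996, 0.094, 0.0, -0.001]
ft_force: [-0.5, 0.0, 0.1]
opening: 0.0474
grip_force: 0.0
```

Call:
play_rows --series '[[[-0.9,0.9,0,0,0,0,-1],[-0.9,0.9,0,0,0,0,-1],[-0.9,0.9,0,0,0,0,-1],[-0.9,0.9,0,0,0,0,-1],[-0.9,0.9,0,0,0,0,-1]]]'

```text
time: 27.5
tool_pos: [0.5392, -0.226, 0.4082]
orientation: [0.996, 0.091, -0.0, -0.0]
ft_force: [-0.0, -0.9, -0.7]
opening: 0.0852
grip_force: 0.0
```

Call:
play_rows --series '[[[-0.9,0.9,0,0,0,0,-1],[-0.9,0.9,0,0,0,0,-1],[0,0.5,0,0,0,0,-1],[0,0,0,0,0,0,-1],[0,0,0,0,0,0,-1]]]'

```text
time: 28.0
tool_pos: [0.5072, -0.2886, 0.408]
orientation: [0.996, 0.092, 0.0, -0.001]
ft_force: [-0.9, 0.5, -0.5]
opening: 0.0852
grip_force: 0.0
```

```bash
python3 - <<'E'
from h import *
c,im=wrist("w13")
go(.431,-.366,0,.25)
save("w13c",cv2.resize(im,None,fx=1.25,fy=1.25))
E
```

```text
pos [ 0.5074 -0.2881  0.408 ] yaw 10.6 shift(units, in current tool axes) [-3.58  2.51  6.31] turn [-0.01 -0.01  1.77] F [ 0.7 -0.5  0.2] open 0.0852 grip 0.0 t 28.1
   shift in target axes [-3.05  3.12  6.32]
```

View pics/w13c.png

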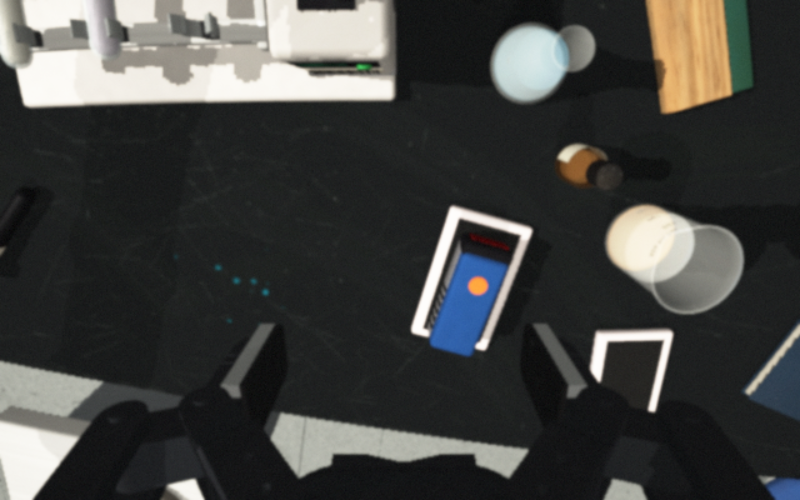

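The view shows the scanner on the meant pad at (480,290), with the dark red window at (490,240), facing away from the robot. The pad outline is at (452,206), (532,230), (485,348), (413,333). The second, empty pad is at (632,370).

```bash
python3 - <<'E'
from h import *
im=cv2.cvtColor(cv2.imread("pics/w13.png"),cv2.COLOR_BGR2RGB);c=robot.calibration("wrist")
P=cast(c,np.array([[452,206],[532,230],[485,348],[413,333]])/1.25,.010)[:,:2]
print("pad corners",np.round(P,3).tolist(),"centre",P.mean(0),"len",[np.linalg.norm(P[0]-P[3]),np.linalg.norm(P[1]-P[2]),np.linalg.norm(P[0]-P[1])],"yaw",[np.degrees(np.arctan2(*(P[a]-P[b])[::-1])) for a,b in((0,3),(1,2))])
m=mask(im,'blue');n,l,st,ce=cv2.connectedComponentsWithStats(m)
for i in range(1,n):
    if st[i,4]>1000 and 300<ce[i][0]<450:
        ys,xs=np.where(l==i);W=cast(c,np.c_[xs,ys],.046)[:,:2]
        r=cv2.minAreaRect((W*1000).astype(np.float32));print(r,np.round(cv2.boxPoints(r),1).tolist(),st[i])
b=blobs(mask(im,'orange'),30);print(b,[cast(c,k[1],.047)[0] for k in b if 300<k[1][0]<450])
print("window",cast(c,np.array([[490,241]])/1.25,.03))
# pad frame white mask fit
E
```

```text
pad corners [[0.513, -0.332], [0.505, -0.41], [0.374, -0.399], [0.378, -0.323]] centre [ 0.44252172 -0.36601137] len [np.float64(0.1354096550591591), np.float64(0.13099343600787772), np.float64(0.07860807273123302)] yaw [np.float64(-4.068614799039625), np.float64(-5.165511976925055)]
((433.81494140625, -358.5853576660156), (44.27103805541992, 97.7020492553711), 84.43189239501953) [[383.0, -375.8999938964844], [480.29998779296875, -385.3999938964844], [484.6000061035156, -341.29998779296875], [387.29998779296875, -331.79998779296875]] [ 343  202   63   84 2665]
[(np.int32(1254), [533.7, 45.5], [519, 0, 28, 91]), (np.int32(578), [552.8, 43.0], [547, 0, 13, 87]), (np.int32(242), [562.7, 42.5], [559, 0, 9, 83]), (np.int32(78), [566.6, 12.8], [564, 0, 6, 28]), (np.int32(460), [574.8, 48.9], [569, 0, 16, 81]), (np.int32(510), [462.5, 133.0], [448, 119, 32, 29]), (np.int32(146), [382.1, 228.1], [375, 222, 15, 13])] [array([ 0.45608217, -0.3639614 ,  0.047     ])]
window [[ 0.49257816 -0.36911857  0.03      ]]
```

```bash
python3 - <<'E'
from h import *
c=robot.calibration("wrist")
P=cast(c,np.array([[396,99],[24,107]])/1.25,.014)[:,:2];d=P[1]-P[0]
ex=np.array([np.cos(np.radians(10.5)),np.sin(np.radians(10.5))]);ey=np.array([-ex[1],ex[0]])
print(np.round(P,4).tolist(),"len",np.linalg.norm(d),"yaw",np.degrees(np.arctan2(-d[0],d[1])))
for p,(mx,my) in zip(P,((-.075,-.178),(-.075,.150))): print("origin a,l",p@ex-mx,p@ey-my)
go(.438,-.361,-5.2,.25)
E
```

```text
[[0.5943, -0.2658], [0.5332, 0.0562]] len 0.3277350567638858 yaw 10.747203121635144
origin a,l 0.6109477309652416 -0.1916483974758017
origin a,l 0.6095337196988858 -0.19191639109838654
pos [ 0.5074 -0.2881  0.408 ] yaw 10.6 shift(units, in current tool axes) [-3.27  2.36  6.31] turn [-0.01 -0.01  2.64] F [ 0.7 -0.5  0.2] open 0.0852 grip 0.0 t 28.1
   shift in target axes [-2.5   3.16  6.32]
```

Call:
play_rows --series '[[[-0.6,0.5,1,0,0,0.9,-1],[-0.6,0.6,1,0,0,0.9,-1],[-0.6,0.7,1,0,0,0.85,-1],[-0.6,0.7,1,0,0,0,-1],[-0.4,0.5,1,0,0,0,-1]]]'

```text
time: 28.55
tool_pos: [0.4375, -0.3656, 0.2821]
orientation: [0.999, -0.046, 0.0, -0.0]
ft_force: [-0.1, -0.1, -0.5]
opening: 0.0853
grip_force: 0.0
```

Call:
play_rows --series '[[[0,0,1,0,0,0,-1],[0,0,0,0,0,0,-1],[0,0,0,0,0,0,-1],[0,0,0,0,0,0,-1]]]'

```text
time: 28.95
tool_pos: [0.4391, -0.3654, 0.2596]
orientation: [0.999, -0.046, 0.001, 0.001]
ft_force: [0.1, -0.3, 1.0]
opening: 0.0852
grip_force: 0.0
```

```bash
python3 - <<'E'
from h import *
c,im=wrist("w14")
m=mask(im,'blue',s=110,v=50);n,l,st,ce=cv2.connectedComponentsWithStats(m)
for i in range(1,n):
    if st[i,4]>1500:
        ys,xs=np.where(l==i);W=cast(c,np.c_[xs,ys],.046)[:,:2]
        r=cv2.minAreaRect((W*1000).astype(np.float32));print(np.round(cv2.boxPoints(r),1).tolist(),r[1],st[i])
b=blobs(mask(im,'orange'),60);print([(k[1],cast(c,k[1],.047)[0]) for k in b])
b=blobs(mask(im,'red',100,40),30);print([(k[0],k[1],cast(c,k[1],.028)[0]) for k in b])
go(.438,-.361,-5.2,.187)
E
```

```text
[[382.70001220703125, -378.5], [479.20001220703125, -389.20001220703125], [484.0, -346.1000061035156], [387.3999938964844, -335.5]] (43.329864501953125, 97.12158966064453) [ 280  161   76  146 8731]
[([414.9, 7.4], array([ 0.55531245, -0.42305706,  0.047     ])), ([317.5, 205.5], array([ 0.45566671, -0.36480869,  0.047     ]))]
[(np.int32(354), [318.2, 139.0], array([ 0.49146002, -0.36842295,  0.028     ]))]
pos [ 0.4389 -0.3656  0.2597] yaw -5.3 shift(units, in current tool axes) [-0.06 -0.19  2.91] turn [ 0.01 -0.03 -0.02] F [0.2 1.1 0.1] open 0.0853 grip 0.0 t 29.0
   shift in target axes [-0.05 -0.18  2.91]
```

Call:
play_rows --series '[[[0.03,-0.1,1,0,0,0.15,-1],[0,0,1,0,0,0,-1],[0,0,0.6,0,0,0,-1],[0,0,0.25,0,0,0,-1],[0,0,0,0,0,0,-1]]]'

```text
time: 29.5
tool_pos: [0.4386, -0.3636, 0.1866]
orientation: [0.998, -0.055, -0.0, -0.0]
ft_force: [-0.2, -0.3, -0.2]
opening: 0.0854
grip_force: 0.0
```

Call:
play_rows --series '[[[0,0,0,0,0,0,1],[0,0,0,0,0,0,1],[0,0,0,0,0,0,1],[0,0,0,0,0,0,1],[0,0,0,0,0,0,1]]]'

```text
time: 30.0
tool_pos: [0.439, -0.3641, 0.1879]
orientation: [0.998, -0.055, 0.001, 0.001]
ft_force: [0.8, 1.3, 6.3]
opening: 0.0451
grip_force: 63.5
```

```bash
python3 - <<'E'
from h import *
go(.4397,-.363,-6.2,.187)
E
```

```text
pos [ 0.439  -0.3641  0.1879] yaw -6.3 shift(units, in current tool axes) [ 0.02 -0.05  0.04] turn [ 0.01 -0.02 -0.02] F [0.8 1.3 6.3] open 0.0451 grip 63.5 t 30.0
   shift in target axes [ 0.02 -0.04  0.04]
```

Call:
play_rows --series '[[[0,0,-0.6,0,0,0,1],[0,0,-0.8,0,0,-0.4,1],[0,-0.5,-0.6,0,0,-0.6,1],[0.2,-0.9,0,0,0,-0.6,1],[0.2,-0.9,0,0,0,-0.6,1]]]'

```text
time: 30.5
tool_pos: [0.4483, -0.3042, 0.2369]
orientation: [0.998, 0.062, 0.0, -0.0]
ft_force: [0.4, 1.5, -1.2]
opening: 0.0453
grip_force: 62.8
```

Call:
play_rows --series '[[[0.2,-0.9,0,0,0,-0.6,1],[0.2,-0.6,0,0,0,0,1],[0,0,0,0,0,0,1],[0,0,0,0,0,0,1],[0,0,0,0,0,0,1]]]'

```text
time: 31.0
tool_pos: [0.4523, -0.2685, 0.2366]
orientation: [0.996, 0.09, -0.0, 0.0]
ft_force: [0.3, 1.2, -1.5]
opening: 0.0454
grip_force: 62.7
```

```bash
python3 - <<'E'
from h import *
go(.4541,-.2568,10.6,.2099)
E
```

```text
pos [ 0.4523 -0.2685  0.2366] yaw 10.4 shift(units, in current tool axes) [ 0.16 -0.45  1.07] turn [ 0.01  0.   -0.04] F [ 0.3  1.2 -1.5] open 0.0454 grip 62.7 t 31.0
   shift in target axes [ 0.16 -0.45  1.07]
```

Call:
play_rows --series '[[[0.1,-0.25,0.5,0,0,-0.04,1],[0.05,-0.2,0.55,0,0,0,1],[0,0,0,0,0,0,1],[0,0,0,0,0,0,1],[0,0,0,0,0,0,1]]]'

```text
time: 31.5
tool_pos: [0.4543, -0.2558, 0.2105]
orientation: [0.996, 0.093, 0.0, 0.0]
ft_force: [-0.1, 0.2, -1.7]
opening: 0.0449
grip_force: 62.7
```

```bash
python3 - <<'E'
from h import *
go(.4541,-.2568,10.6,.2099)
c=robot.calibration("scene");im=robot.grab_frame("scene")
L=np.array([.6071,-.2281,.05]);ey=np.array([-.184,.983,0])
print(proj(c,[L,L+.028*ey+[0,0,.018],L-.028*ey-[0,0,.018]]),"scanner",proj(c,[[.4548,-.2566,.068]]))
x,y=proj(c,[L])[0].astype(int);save("s1",cv2.resize(im[y-60:y+60,x-80:x+80],None,fx=5,fy=5,interpolation=cv2.INTER_CUBIC));print(x,y)
E
```

```text
pos [ 0.4543 -0.2558  0.2105] yaw 10.7 shift(units, in current tool axes) [-0.02  0.04  0.02] turn [ 0.   -0.    0.02] F [-0.1  0.2 -1.7] open 0.0449 grip 62.7 t 31.5
   shift in target axes [-0.02  0.04  0.02]
[[332.17652904 198.47015949]
 [328.30858716 197.23015429]
 [335.91173971 199.66764065]] scanner [[364.72085902 205.63633361]]
332 198
```

View pics/s1.png

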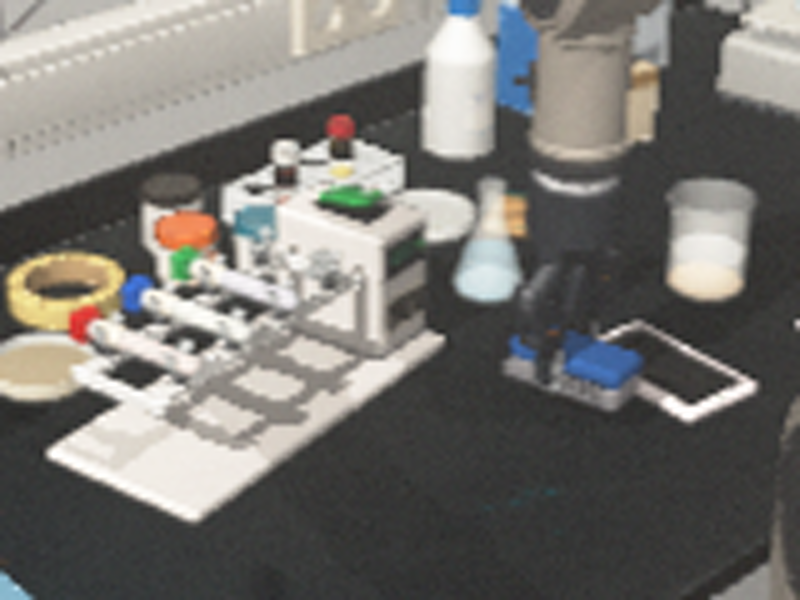

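The crop shows all three tubes in the clips. The scanner is held level in front of the motor head's label face at (405,285). I hold still to let it read.

Call:
play_rows --series '[[[0,0,0,0,0,0,1],[0,0,0,0,0,0,1],[0,0,0,0,0,0,1],[0,0,0,0,0,0,1],[0,0,0,0,0,0,1]]]'

```text
time: 32.05
tool_pos: [0.4542, -0.2557, 0.2105]
orientation: [0.996, 0.093, 0.0, 0.0]
ft_force: [-0.5, 0.2, -1.0]
opening: 0.0453
grip_force: 62.7
```

Call:
play_rows --series '[[[0,0,0,0,0,0,1],[0,0,0,0,0,0,1],[0,0,0,0,0,0,1],[0,0,0,0,0,0,1],[0,0,0,0,0,0,1]]]'

```text
time: 32.55
tool_pos: [0.4542, -0.2556, 0.2104]
orientation: [0.996, 0.093, -0.0, 0.0]
ft_force: [-0.7, 0.5, -0.8]
opening: 0.0452
grip_force: 62.7
```

Call:
play_rows --series '[[[0,0,0,0,0,0,1],[0,0,0,0,0,0,1],[0,0,0,0,0,0,1],[0,0,0,0,0,0,1],[0,0,0,0,0,0,1]]]'

```text
time: 33.05
tool_pos: [0.4542, -0.2556, 0.2105]
orientation: [0.996, 0.093, 0.0, 0.0]
ft_force: [0.5, 0.5, -1.6]
opening: 0.0449
grip_force: 62.7
```

Call:
play_rows --series '[[[0,0,0,0,0,0,1],[0,0,0,0,0,0,1],[0,0,0,0,0,0,1],[0,0,0,0,0,0,1],[0,0,0,0,0,0,1]]]'

```text
time: 33.55
tool_pos: [0.4542, -0.2556, 0.2105]
orientation: [0.996, 0.093, -0.0, 0.0]
ft_force: [0.4, 0.6, -0.8]
opening: 0.0449
grip_force: 62.7
```

Call:
play_rows --series '[[[0,0,0,0,0,0,1],[0,0,0,0,0,0,1],[0,0,0,0,0,0,1],[0,0,0,0,0,0,1],[0,0,0,0,0,0,1]]]'

```text
time: 34.05
tool_pos: [0.4542, -0.2557, 0.2105]
orientation: [0.996, 0.093, 0.0, 0.0]
ft_force: [0.1, 0.1, -1.7]
opening: 0.0449
grip_force: 62.7
```

```bash
python3 - <<'E'
from h import *
c,im=wrist("w15")
# scanner in hand: top at z = tcp-.1779+.036
z=robot.read_state()["tool_pos"][2]-.1779+.036
m=mask(im,'blue',s=110,v=50);n,l,st,ce=cv2.connectedComponentsWithStats(m)
for i in range(1,n):
    if st[i,4]>1500:
        ys,xs=np.where(l==i);W=cast(c,np.c_[xs,ys],z)[:,:2]
        r=cv2.minAreaRect((W*1000).astype(np.float32));print(np.round(cv2.boxPoints(r),1).tolist(),r[1],r[2])
b=blobs(mask(im,'orange'),60);print([(k[1],cast(c,k[1],z)[0]) for k in b])
# pad outline from here
g=cv2.cvtColor(im,cv2.COLOR_RGB2GRAY);h=cv2.cvtColor(im,cv2.COLOR_RGB2HSV)
wm=cv2.inRange(h,(0,0,150),(180,50,255))
for cn in cv2.findContours(wm,cv2.RETR_EXTERNAL,cv2.CHAIN_APPROX_NONE)[0]:
    if cv2.contourArea(cn)>1500:
        W=cast(c,cn.reshape(-1,2),.010)[:,:2];r=cv2.minAreaRect((W*1000).astype(np.float32));print("white",np.round(r[0],1),np.round(r[1],1),round(r[2],1))
go(.439,-.364,-5,.19)
E
```

```text
[]
white [ 459.5 -365.6] [ 83.8 102.9] 85.0
pos [ 0.4542 -0.2556  0.2105] yaw 10.7 shift(units, in current tool axes) [-1.4   4.15  0.82] turn [ 0.   -0.    2.62] F [-0.5 -0.  -2.5] open 0.0453 grip 62.7 t 34.1
   shift in target axes [-0.23  4.37  0.82]
```

Call:
play_rows --series '[[[0,0.3,-0.8,0,0,0.4,1],[-0.2,0.8,0,0,0,0.6,1],[-0.2,0.9,0,0,0,0.6,1],[-0.1,0.9,0,0,0,0.6,1],[0,0.9,0,0,0,0.42,1]]]'

```text
time: 34.6
tool_pos: [0.446, -0.3543, 0.2296]
orientation: [0.999, -0.047, -0.001, 0.0]
ft_force: [0.1, 0.1, -1.6]
opening: 0.045
grip_force: 62.8
```

Call:
play_rows --series '[[[0,0.5,0,0,0,0,1],[0,0,0,0,0,0,1],[0,0,0,0,0,0,1],[0,0,0,0,0,0,1]]]'

```text
time: 35.0
tool_pos: [0.4465, -0.3626, 0.2301]
orientation: [0.999, -0.043, -0.0, -0.001]
ft_force: [-0.0, 0.2, -1.2]
opening: 0.0453
grip_force: 62.8
```

```bash
python3 - <<'E'
from h import *
go(.4421,-.3647,-5,.1885)
E
```

```text
pos [ 0.4465 -0.3626  0.2301] yaw -4.9 shift(units, in current tool axes) [-0.17  0.1   1.67] turn [-0.01  0.    0.02] F [-0.   0.2 -1.2] open 0.0453 grip 62.8 t 35.0
   shift in target axes [-0.17  0.1   1.67]
```

Call:
play_rows --series '[[[-0.17,0.07,0.6,0,0,0,1],[0,0,0.7,0,0,0,1],[0,0,0.2,0,0,0,1],[0,0,0,0,0,0,1],[0,0,0,0,0,0,1]]]'

```text
time: 35.5
tool_pos: [0.4425, -0.3648, 0.1935]
orientation: [0.999, -0.043, 0.0, 0.0]
ft_force: [0.6, -0.0, -0.6]
opening: 0.0451
grip_force: 62.8
```

```bash
python3 - <<'E'
from h import *
go(.4421,-.3647,-5,.1882)
E
```

```text
pos [ 0.4425 -0.3648  0.1935] yaw -4.9 shift(units, in current tool axes) [-0.02 -0.    0.21] turn [ 0.   -0.01  0.01] F [ 0.6 -0.  -0.6] open 0.0451 grip 62.8 t 35.5
   shift in target axes [-0.02 -0.    0.21]
```

Call:
play_rows --series '[[[-0.02,0,0.1,0,0,0,1],[0,0,0.1,0,0,0,1],[0,0,0,0,0,0,1],[0,0,0,0,0,0,1]]]'

```text
time: 35.9
tool_pos: [0.4414, -0.3652, 0.1881]
orientation: [0.999, -0.044, 0.0, 0.0]
ft_force: [0.2, -0.5, -0.8]
opening: 0.0451
grip_force: 62.8
```

Call:
play_rows --series '[[[0,0,0,0,0,0,-0.4],[0,0,0,0,0,0,-0.7],[0,0,0,0,0,0,-1],[0,0,0,0,0,0,-1],[0,0,-0.3,0,0,0,-1]]]'

```text
time: 36.4
tool_pos: [0.441, -0.3649, 0.1949]
orientation: [0.999, -0.044, -0.001, -0.001]
ft_force: [0.6, 0.8, 0.3]
opening: 0.0856
grip_force: 0.0
```

Call:
play_rows --series '[[[0,0,-1,0,0,0,-1],[0,0,-1,0,0,0,-1],[0,0,-1,0,0,0,-1],[0,0,-1,0,0,0,-1],[0,0,-1,0,0,0,-1]]]'

```text
time: 36.9
tool_pos: [0.4413, -0.365, 0.3222]
orientation: [0.999, -0.044, 0.0, 0.0]
ft_force: [0.6, -0.6, -0.2]
opening: 0.0856
grip_force: 0.0
```

Call:
play_rows --series '[[[0,0,-1,0,0,0,-1],[0,0,-1,0,0,0,-1],[0,0,-0.5,0,0,0,-1],[0,0,0,0,0,0,-1],[0,0,0,0,0,0,-1]]]'

```text
time: 37.4
tool_pos: [0.441, -0.365, 0.3822]
orientation: [0.999, -0.044, -0.0, -0.0]
ft_force: [0.1, -0.6, 0.1]
opening: 0.0851
grip_force: 0.0
```

```bash
cat > m.py <<'E'
from h import *
def scan(c,im):
    m=mask(im,'blue',s=110,v=50);n,l,st,ce=cv2.connectedComponentsWithStats(m)
    for i in range(1,n):
        if st[i,4]>800:
            ys,xs=np.where(l==i);W=cast(c,np.c_[xs,ys],.046)[:,:2]
            r=cv2.minAreaRect((W*1000).astype(np.float32));print("blue",np.round(cv2.boxPoints(r),1).tolist(),r[1])
    b=blobs(mask(im,'orange'),60);print("btn",[np.round(cast(c,k[1],.047)[0],4) for k in b])
    wm=cv2.inRange(cv2.cvtColor(im,cv2.COLOR_RGB2HSV),(0,0,150),(180,50,255))
    for cn in cv2.findContours(wm,cv2.RETR_EXTERNAL,cv2.CHAIN_APPROX_NONE)[0]:
        if cv2.contourArea(cn)>1500:
            W=cast(c,cn.reshape(-1,2),.010)[:,:2];r=cv2.minAreaRect((W*1000).astype(np.float32));print("white",np.round(cv2.boxPoints(r),1).tolist(),np.round(r[0],1),np.round(r[1],1))
E
python3 - <<'E'
from m import *
c,im=wrist("w16");scan(c,im);go(.643,-.218,10.6,.405)
E
```

```text
blue [[384.29998779296875, -382.79998779296875], [481.79998779296875, -391.3999938964844], [485.70001220703125, -347.0], [388.20001220703125, -338.3999938964844]] (44.558006286621094, 97.83094024658203)
btn [array([ 0.564 , -0.4235,  0.047 ]), array([ 0.4578, -0.3672,  0.047 ])]
white [[101.69999694824219, 138.1999969482422], [248.5, -21.0], [307.79998779296875, 33.599998474121094], [161.0, 192.8000030517578]] [204.8  85.9] [ 80.6 216.5]
white [[131.89999389648438, -484.8999938964844], [248.1999969482422, -493.79998779296875], [268.3999938964844, -232.5], [152.10000610351562, -223.60000610351562]] [ 200.1 -358.7] [262.1 116.6]
white [[120.9000015258789, -765.0], [197.1999969482422, -804.0999755859375], [312.8999938964844, -578.2000122070312], [236.60000610351562, -539.0999755859375]] [ 216.9 -671.6] [253.8  85.7]
white [[277.3999938964844, -535.0], [293.8999938964844, -615.2000122070312], [428.79998779296875, -587.2999877929688], [412.29998779296875, -507.20001220703125]] [ 353.1 -561.2] [137.7  81.9]
white [[371.5, -400.1000061035156], [505.29998779296875, -411.6000061035156], [512.2000122070312, -331.6000061035156], [378.3999938964844, -320.1000061035156]] [ 441.9 -365.9] [ 80.3 134.2]
white [[452.8999938964844, -588.4000244140625], [539.2999877929688, -622.4000244140625], [583.0999755859375, -511.20001220703125], [496.6000061035156, -477.20001220703125]] [ 518.  -549.8] [119.4  92.9]
white [[551.5, -35.79999923706055], [592.0, -264.6000061035156], [661.7000122070312, -252.3000030517578], [621.2000122070312, -23.5]] [ 606.6 -144. ] [ 70.7 232.4]
pos [ 0.4409 -0.3649  0.3816] yaw -5.0 shift(units, in current tool axes) [ 7.54 -6.56 -0.94] turn [-0.01  0.02 -2.6 ] F [ 0.4 -0.6 -1.1] open 0.0854 grip 0.0 t 37.5
   shift in target axes [ 9.03 -4.29 -0.94]
```

The scanner lies centred on the pad: origin (0.441,-0.365) against pad centre (0.442,-0.366), yaw within 0.1°. Next is the rocker.

Call:
play_rows --series '[[[0.7,-0.5,-0.5,0,0,-0.6,1],[0.8,-0.5,-0.5,0,0,-0.6,1],[1,-0.5,0,0,0,-0.6,1],[1,-0.4,0,0,0,-0.6,1],[1,-0.4,0,0,0,-0.2,1]]]'

```text
time: 37.95
tool_pos: [0.5521, -0.3019, 0.4061]
orientation: [0.996, 0.093, -0.001, -0.001]
ft_force: [0.5, 0.4, 0.6]
opening: 0.0124
grip_force: 0.0
```

Call:
play_rows --series '[[[1,-0.4,0,0,0,0,1],[1,-0.4,0,0,0,0,1],[0.6,-0.2,0,0,0,0,1],[0,0,0,0,0,0,1],[0,0,0,0,0,0,1]]]'

```text
time: 38.45
tool_pos: [0.6102, -0.2666, 0.407]
orientation: [0.996, 0.092, -0.001, 0.0]
ft_force: [-0.6, -0.4, -0.9]
opening: -0.0001
grip_force: 0.0
```

```bash
cat >> m.py <<'E'
def rock(c,im,z=.141):
    m=mask(im,'green',100,40);n,l,st,ce=cv2.connectedComponentsWithStats(m)
    O=np.array([.6349,-.0774]);ex=np.array([.983,.184]);ey=np.array([-.184,.983])
    for i in range(1,n):
        if st[i,4]>300:
            ys,xs=np.where(l==i);W=cast(c,np.c_[xs,ys],z)[:,:2]-O;A=np.c_[W@ex,W@ey]
            print("green area",st[i,4],ce[i],"mixer x/y pct2..98",np.round(np.percentile(A,[1,50,99],axis=0),4).tolist())
E
python3 - <<'E'
from m import *
c,im=wrist("w17");rock(c,im);go(.6404,-.2209,10.6,.33)
E
```

```text
green area 1115 [84.43408072 35.3793722 ] mixer x/y pct2..98 [[0.0486, -0.0379], [0.0577, -0.0227], [0.0658, -0.0072]]
green area 1430 [572.96783217 119.23706294] mixer x/y pct2..98 [[-0.0314, -0.3761], [0.0025, -0.3622], [0.0323, -0.3489]]
green area 2394 [266.56683375 118.3588137 ] mixer x/y pct2..98 [[-0.0248, -0.1554], [0.0014, -0.1436], [0.0254, -0.1308]]
pos [ 0.6098 -0.2672  0.4073] yaw 10.5 shift(units, in current tool axes) [ 1.55 -1.6   3.09] turn [ 0.01  0.02 -0.02] F [-0.3 -1.   0.3] open -0.0001 grip 0.0 t 38.5
   shift in target axes [ 1.54 -1.6   3.09]
```

Call:
play_rows --series '[[[0.7,-0.7,0,0,0,0,1],[0.8,-0.8,0,0,0,0,1],[0,0,1,0,0,0,1],[0,0,1,0,0,0,1],[0,0,0.5,0,0,0,1]]]'

```text
time: 39.0
tool_pos: [0.6391, -0.2236, 0.3432]
orientation: [0.996, 0.091, -0.002, 0.0]
ft_force: [-0.7, 0.3, -0.1]
opening: -0.0
grip_force: 0.0
```

Call:
play_rows --series '[[[0,0,0,0,0,0,1],[0,0,0,0,0,0,1],[0,0,0,0,0,0,1]]]'

```text
time: 39.3
tool_pos: [0.6411, -0.2226, 0.3471]
orientation: [0.996, 0.092, 0.001, 0.001]
ft_force: [0.2, 0.3, 0.3]
opening: -0.0003
grip_force: 0.0
```

```bash
python3 - <<'E'
from m import *
go(.6406,-.2218,10.6,.313)
E
```

```text
pos [ 0.6411 -0.2226  0.3471] yaw 10.5 shift(units, in current tool axes) [-0.02 -0.04  1.37] turn [ 0.01 -0.02 -0.01] F [0.2 0.3 0.3] open -0.0003 grip 0.0 t 39.3
   shift in target axes [-0.02 -0.04  1.37]
```

Call:
play_rows --series '[[[0,-0.03,0.5,0,0,0,1],[0,0,0.5,0,0,0,1],[0,0,0.15,0,0,0,1],[0,0,0,0,0,0,1],[0,0,0,0,0,0,1]]]'

```text
time: 39.8
tool_pos: [0.6408, -0.2213, 0.3164]
orientation: [0.996, 0.092, -0.0, -0.0]
ft_force: [-0.1, 0.1, 0.1]
opening: 0.0001
grip_force: 0.0
```

Call:
play_rows --series '[[[0,0,0.1,0,0,0,1],[0,0,0,0,0,0,1]]]'

```text
time: 40.0
tool_pos: [0.6409, -0.2213, 0.3143]
orientation: [0.996, 0.092, 0.0, 0.0]
ft_force: [-0.5, -0.3, 0.5]
opening: 0.0002
grip_force: 0.0
```

Call:
play_rows --series '[[[0,0,0.1,0,0,0,1],[0,0,0,0,0,0,1]]]'

```text
time: 40.2
tool_pos: [0.6407, -0.2214, 0.312]
orientation: [0.996, 0.092, 0.0, 0.0]
ft_force: [-0.8, 0.2, 1.8]
opening: 0.0001
grip_force: 0.9
```

Call:
play_rows --series '[[[0,0,0.1,0,0,0,1],[0,0,0,0,0,0,1]]]'

```text
time: 40.4
tool_pos: [0.6407, -0.2214, 0.3111]
orientation: [0.996, 0.092, -0.0, 0.0]
ft_force: [-4.6, 0.6, 10.3]
opening: -0.0003
grip_force: 5.1
```

Call:
play_rows --series '[[[0,0,0.1,0,0,0,1],[0,0,0,0,0,0,1]]]'

```text
time: 40.6
tool_pos: [0.6407, -0.2213, 0.3108]
orientation: [0.996, 0.092, 0.0, 0.001]
ft_force: [-8.8, 2.0, 18.3]
opening: -0.0002
grip_force: 9.8
```

Call:
play_rows --series '[[[0,0,0.08,0,0,0,1],[0,0,0,0,0,0,1]]]'

```text
time: 40.8
tool_pos: [0.6407, -0.2212, 0.3106]
orientation: [0.996, 0.092, 0.0, 0.001]
ft_force: [-11.0, 2.8, 25.7]
opening: -0.0002
grip_force: 13.7
```

Call:
play_rows --series '[[[0,0,-0.5,0,0,0,1],[0,0,-1,0,0,0,1],[0,0,-1,0,0,0,1],[0,0,-1,0,0,0,1],[-1,0,-1,0,0,0,1]]]'

```text
time: 41.3
tool_pos: [0.6179, -0.2243, 0.4176]
orientation: [0.996, 0.094, 0.001, -0.001]
ft_force: [-0.9, 1.0, -0.7]
opening: -0.0001
grip_force: 0.0
```

Call:
play_rows --series '[[[-1,0,0,0,0,0,1],[-1,0,0,0,0,0,1],[0,0,0,0,0,0,1],[0,0,0,0,0,0,1],[0,0,0,0,0,0,1]]]'

```text
time: 41.8
tool_pos: [0.5678, -0.2346, 0.417]
orientation: [0.996, 0.093, 0.0, -0.0]
ft_force: [0.0, 0.1, -0.3]
opening: -0.0001
grip_force: 0.0
```

```bash
python3 - <<'E'
from m import *
c,im=wrist("w18");rock(c,im);go(.6406,-.2218,10.6,.4)
c0=robot.calibration("top");t=robot.grab_frame("top");print([b for b in blobs(mask(t,'green',100,40)) if 340<b[1][0]<370])
t0=cv2.cvtColor(cv2.imread("pics/top0.png"),cv2.COLOR_BGR2RGB);print([b for b in blobs(mask(t0,'green',100,40)) if 340<b[1][0]<370])
s0=cv2.cvtColor(cv2.imread("pics/scene0.png"),cv2.COLOR_BGR2RGB);s=robot.grab_frame("scene")
a=cv2.resize(im[0:200,100:500],None,fx=2,fy=2,interpolation=cv2.INTER_CUBIC)
b=np.hstack([cv2.resize(k[165:205,290:370],None,fx=5,fy=5,interpolation=cv2.INTER_CUBIC) for k in(s0,s)])
save("fin",np.vstack([a,b[:200]]))
E
```

```text
green area 2502 [321.62230216  66.16306954] mixer x/y pct2..98 [[-0.0247, -0.1545], [0.0011, -0.1421], [0.0249, -0.1299]]
green area 1330 [605.5924812  88.4924812] mixer x/y pct2..98 [[-0.0445, -0.3652], [-0.0101, -0.3515], [0.02, -0.3382]]
pos [ 0.5679 -0.2345  0.417 ] yaw 10.7 shift(units, in current tool axes) [2.95 0.04 0.68] turn [-0.   -0.01  0.01] F [-0.1  0.3 -0.6] open 0.0001 grip 0.0 t 41.9
   shift in target axes [2.95 0.03 0.68]
[(np.int32(109), [353.7, 158.3], [349, 151, 10, 17])]
[(np.int32(119), [354.0, 158.7], [349, 151, 11, 17])]
```

View pics/fin.png

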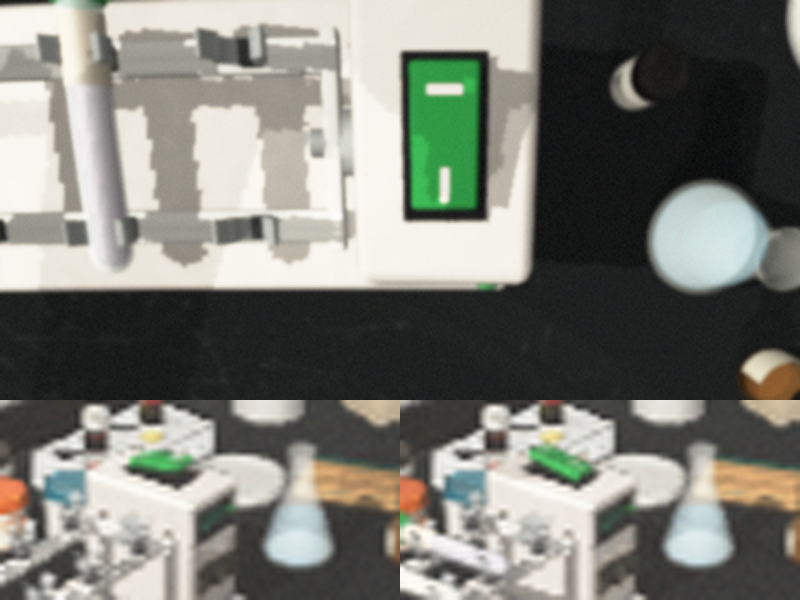

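The final crop shows the green tube gripped by both clips of place 3 and the flask standing. The scene pair, before and after, shows the rocker tipped the other way with its front half down, so it is on. Nothing is touched, so I hand in.

```bash
python3 -c "
from rig import robot
print(robot.hand_in())"
```

```text
the job is handed in; nothing more can be done
None
```

I snapped the red, blue and green tubes into places 1–3 (no yellow tube was on the pad), held the scanner on the label for about 2.5 s, laid it back centred on its pad, switched the mixer on, and handed the job in at about 42 s; the hand-in gave no verdict.

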